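Level the sagging display shelf

TASK

One of the two white jewellery display shelves sags at its levelling-foot end. Lay the yellow spirit level lengthwise on that shelf and press it down onto the board, then let go of it, grip the foot's black knob, push it fully down against its springs and turn it until the bubble is centred between the two lines. Finish while still holding the knob pressed fully down with the bubble centred; do not touch the other shelf, and do not disturb the stock standing around.

Things in the scene. Friction and masses are not known exactly. Their poses are not given: they have to be found in the camera images.
- level: spirit level: yellow bar 24 wide (x) x 120 long (y) x 27 high, sides flat, vial and bubble on top to 36; 120 to 195 g, lying on the counter at the start. Origin: centre of its underside; y lengthwise, z up. Either end may point to the foot. It must lie along the shelf (0.2 rad), its middle at shelf y 20..170 and x -42..42; at y = 80 it leaves the gripper room at the knob.
- bubble (a joint): position (m) of the white bubble (11 mm long) along the level's +y from the middle of the green vial; it runs to the high end, 0.2 m per rad of tilt (stops at 0.017 either way), settling in about 1 s. Centred between the black lines (18 mm apart) means within 0.0025 of 0.
- shelf_a: white shelf board, 110 x 280 x 10. Origin: on its hinge line, at the board's underside, mid-width, 75 above the counter; y runs along the board to its foot, x across, z up out of it. Board spans x -55..55 (clear lip 8 high, 6 thick at +55), y -15..265, top z = 10; foot axis at y = 225. One of shelf_a, shelf_b sags 0.025 to 0.07 rad towards its foot at the start, the other looks level.
- knob_a (a point): knob of shelf_a's foot: black bar grip 50 long (point's x) x 16 wide (y) x 26 high on a steel flange 56 across, 8 thick, lying 1 above the board. Point on the screw axis, 13 above the flange's top, 12 below the bar's top; z = screw axis. Pushing it down with 5 N or more (10 is ample, 25 harmless) drives that shelf end 2.7 mm down against springs; it springs back when let go.
- foot_a: levelling foot of shelf_a (knob, flange, screw). Origin on the screw axis under the flange, 21 below point knob_a; same axes. Turned clockwise from above it raises its shelf end, knob and all, 13.5 mm (0.06 rad of tilt) per rad; counterclockwise lowers it. Stays where turned (friction 0.3 N m). Levelling the sagging shelf takes 0.65 to 1.35 rad.
- give_a (a joint): springy lift (rad) of shelf_a's foot end: 0.012 when left alone, 0 when pushed fully down onto the stop; below 0.004 counts as fully down.
- riser_a: all of shelf_a with its support: clear plinth 100 x 170 x 50, posts, board and foot. Origin on the counter, 125 along y from the hinge line towards the foot.
- shelf_b: white shelf board, 110 x 280 x 10. Origin: on its hinge line, at the board's underside, mid-width, 75 above the counter; y runs along the board to its foot, x across, z up out of it. Board spans x -55..55 (clear lip 8 high, 6 thick at +55), y -15..265, top z = 10; foot axis at y = 225. One of shelf_a, shelf_b sags 0.025 to 0.07 rad towards its foot at the start, the other looks level.
- knob_b (a point): knob of shelf_b's foot: black bar grip 50 long (point's x) x 16 wide (y) x 26 high on a steel flange 56 across, 8 thick, lying 1 above the board. Point on the screw axis, 13 above the flange's top, 12 below the bar's top; z = screw axis. Pushing it down with 5 N or more (10 is ample, 25 harmless) drives that shelf end 2.7 mm down against springs; it springs back when let go.
- foot_b: levelling foot of shelf_b (knob, flange, screw). Origin on the screw axis under the flange, 21 below point knob_b; same axes. Turned clockwise from above it raises its shelf end, knob and all, 13.5 mm (0.06 rad of tilt) per rad; counterclockwise lowers it. Stays where turned (friction 0.3 N m). Levelling the sagging shelf takes 0.65 to 1.35 rad.
- give_b (a joint): springy lift (rad) of shelf_b's foot end: 0.012 when left alone, 0 when pushed fully down onto the stop; below 0.004 counts as fully down.
- riser_b: all of shelf_b with its support: clear plinth 100 x 170 x 50, posts, board and foot. Origin on the counter, 125 along y from the hinge line towards the foot.
- perfume: clear glass perfume bottle, 60 across, 110 high; bystander, origin at the centre of its underside.
- candle: white lidded candle jar, 72 across, 80 high; bystander, origin at the centre of its underside.
- ring_dish: white ceramic dish, 100 across, 30 high; bystander, origin at the centre of its underside.
- ring_cone: blue ceramic ring cone, 44 across, 77 high; bystander, origin at the centre of its underside.
- bangle: steel bangle lying flat, 66 across, 12 high; bystander, origin at the centre of its underside.
- cleaner: amber bottle with black cap, 44 across, 100 high; bystander, origin at the centre of its underside.
Mind the look-alikes: they are no part of the job. There is more than one size of the level; the one meant has the size given above.

How it is judged:
By the outcome, as a careful person would: the job done as asked, in the order asked, and still so for the second after the job is handed in, while the arm keeps its last pose, push and grip.
It also fails if it takes over 64 s, if anything falls off the work surface, if the arm or the gripper's body presses on something with over 40 N, if the wrist force passes 120 N, or if a joint passes its speed limit or range.

ROBOT

A 6-joint arm with a two-finger parallel gripper is mounted at the origin on the work surface. World frame = base frame: x ahead of the robot, y to its left, z up, the work surface at z = 0. Lengths are in mm, angles in degrees, forces in N, time in s.
With the tool pointing down it reaches from about 300 to 750 mm from the base axis. Payload 8.5 kg.
Tool frame: the origin (TCP) lies at the very end of the fingers, on their centre line; the grasp point (between the pads) lies 19 mm behind it; z points along the fingers, x is the direction in which the jaws open and shut, and the axes are right-handed (so a half turn about z gives the same grasp; the last joint's range is limited). The gripper opens to 85 mm and grips with 20 to 120 N. Pads are 22 mm wide; open, the fingers measure 114 mm over their backs; the gripper's body (76 mm by 85 mm) begins 54 mm behind the grasp point. The pads swing forward as they close: fully open they stand 13 mm farther back than shut.
Start: joints at [-84.299, 21.807, 74.336, -0, 83.858, -12.336], TCP at [170.289, -522.955, 231.322] pointing down, gripper open.
Joint ranges: [-178.18, 178.18], [-50.72, 133.34], [12.68, 142.11], [-81.47, 261.47], [9.98, 163.14], [-165.26, 165.26]. Speed limits (degrees/s): [136.94, 136.94, 180, 180, 180, 180].

INTERFACE

Orientations are given as [roll, pitch, yaw] about the fixed x, y, z axes, in that order (R = Rz(yaw) Ry(pitch) Rx(roll)).
In Python, from cell import env, vision, finish_job gives the robot as it stands.
- The arm moves only by the tool jog_arm, never from a script. Its argument "deltas" is a list of rows, each a list of 7 numbers: the opening, from 0 (shut) to 1 (fully open), then the shift along the tool's x, y, z in mm, then the turn, a rotation vector about the tool's x, y, z in degrees. In form: [[hand, dx, dy, dz, rx, ry, rz], ...]. A call has 1 to 12 rows; each row shifts and turns the commanded pose from where the row before left it, along the tool's axes as they then stand; what a row does not reach is not made up. A row lasts 1/8 s, in which the tool goes at most 62.5 mm and 10.7 degrees, less where a joint would pass 70% of its speed; a pose out of reach is approached as far as the arm can. A call is refused whole if a number of a shift passes 62.5 or a number of a turn 10.7, either way. A call with a gripper value outside its range is refused whole. The fingers move at their own pace and stop on an object; "squeeze" is the grip in N (left out, the last holds). Time passes only in rows, so rows that do not move let the fingers close. It gives the time, the measured TCP pose, the force and the opening at its end, in the units of the state.
- env.sense(): the state, without advancing time (a new reading comes with each control period).
- vision.grab_frame(name): name is "scene" or "top" or "wrist"; returns the picture (384x512x3 uint8, red, green, blue); there is no depth.
- vision.get_calibration(name): a dict with "fx", "fy", "cx", "cy" (pixels), "camera_from_world" (4x4, takes a point from world to camera coordinates). Camera axes: x right, y down, z forward; pixel columns grow to the right and rows downward; lengths in mm; the calibration is good to about 2 mm. A picture is of the moment at which its call begins: read the wrist's pose just before it. get_calibration takes no time and is no camera call; for the wrist camera it gives the pose at the moment of the call.
- finish_job(): hands the job in, once; it reports no verdict.
The state is a dict: "t": time; "joint_pos": joint angles; "qd": joint speeds; "joint_torque": joint torques, N m; "tcp_pos": TCP position; "orientation": TCP orientation; "contact_force": force on the tool from outside, world axes, zero at the start; "moment": the same for the moment, N m; "grip_width": finger opening in mm.
Only numpy, scipy, OpenCV 4.12 (cv2) and the standard library are available. Lean on these libraries where they do the work, as an engineer would, in place of code of your own. Each camera call takes 0.05 s, during which the arm holds its last target.

## Working session

There is one attempt and no reset: what is moved stays moved. The work goes in short steps, Python scripts to look and compute and a tool call to move; the robot and the scene stay as the last step left them, time stands still between calls to the robot, and variables do not carry over. Pictures are saved under pics/ and viewed, and the job is handed in when it is done.

Besides the shell and the picture viewer there is one more tool, called after "Request:" in YAML: its name, and indented under it one key for each argument. jog_arm: Moves the arm, as the interface text tells. Its arguments: {"type":"object","properties":{"deltas":{"type":"array","items":{"type":"array","items":{"type":"number"}}},"squeeze":{"type":"number"}},"required":["deltas"]}

```bash
ls; mkdir -p pics; python3 - <<'E'
from cell import env, vision
import cv2
for n in ["scene","top","wrist"]:
    c=vision.get_calibration(n); im=vision.grab_frame(n)
    cv2.imwrite(f"pics/{n}0.png",cv2.resize(im[:,:,::-1],(800,600),interpolation=cv2.INTER_CUBIC)); 
    cv2.imwrite(f"pics/{n}0_raw.png",im[:,:,::-1])
    print(n,c)
print(env.sense())
E
```

```text
pics
scene {'fx': 468.33131538463346, 'fy': 468.33131538463346, 'cx': 259.20733290597394, 'cy': 193.0294016324277, 'camera_from_world': array([[-3.69874927e-01,  9.29042050e-01,  8.56789093e-03,
         2.28410851e+02],
       [ 7.44096747e-01,  3.01740487e-01, -5.96047574e-01,
        -3.09328103e+02],
       [-5.56338539e-01, -2.14087713e-01, -8.02903407e-01,
         1.70135929e+03],
       [ 0.00000000e+00,  0.00000000e+00,  0.00000000e+00,
         1.00000000e+00]])}
top {'fx': 363.54440803521766, 'fy': 363.54440803521766, 'cx': 261.5731165506115, 'cy': 191.98667823146448, 'camera_from_world': array([[-2.26888659e-02, -9.99741588e-01,  1.40468467e-03,
        -4.14064062e+01],
       [-9.93865537e-01,  2.24033406e-02, -1.08302280e-01,
         5.24657226e+02],
       [ 1.08242824e-01, -3.85332359e-03, -9.94117017e-01,
         1.00503338e+03],
       [ 0.00000000e+00,  0.00000000e+00,  0.00000000e+00,
         1.00000000e+00]])}
wrist {'fx': 287.84596068099336, 'fy': 287.84596068099336, 'cx': 257.3468664162314, 'cy': 188.12316710663941, 'camera_from_world': array([[ 3.10692172e
[... 294 characters left out ...]
         1.00000000e+00]])}
{'t': 0.15, 'joint_pos': array([-8.42992477e+01,  2.18320238e+01,  7.43701970e+01, -2.27823557e-03,
        8.38592516e+01, -1.23367545e+01]), 'qd': array([ 0.09130732, -0.08748513, -0.12734777,  0.05892259,  0.02663057,
       -0.03985365]), 'joint_torque': array([ 1.87736907e-03, -4.48625064e+01, -2.31345749e+01, -2.33075543e-04,
        3.78210636e-03,  8.57501419e-06]), 'tcp_pos': array([ 170.25870086, -522.75601367,  230.88151527]), 'orientation': array([-1.79989079e+02,  6.05368586e-02, -7.19622424e+01]), 'contact_force': array([ 0.02147811, -0.08707773,  0.67139044]), 'moment': array([ 0.04912289, -0.0264624 ,  0.0141817 ]), 'grip_width': 85.54734436514543}
```

View pics/scene0.png

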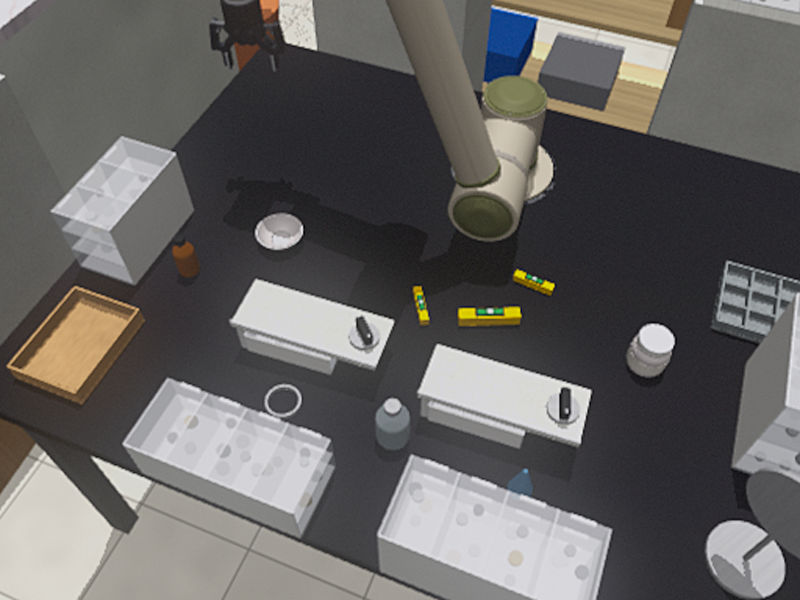

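View pics/top0.png

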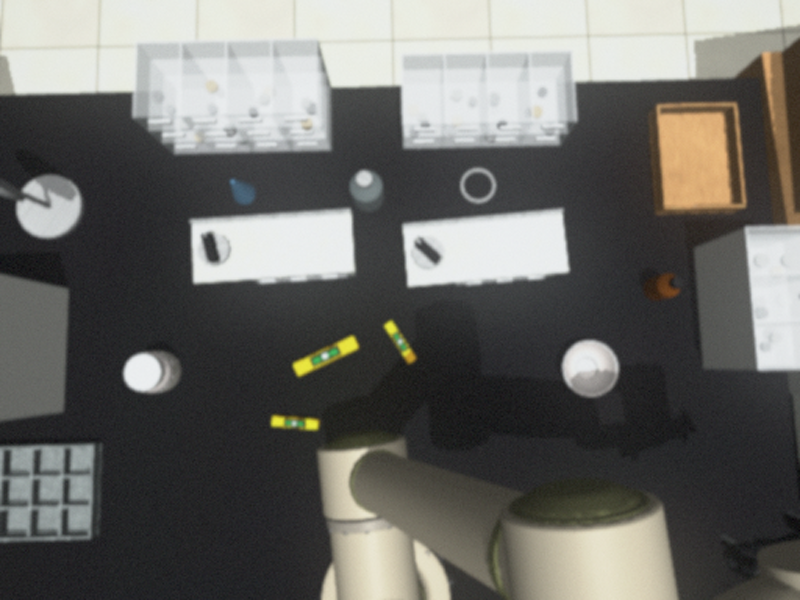

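View pics/wrist0.png

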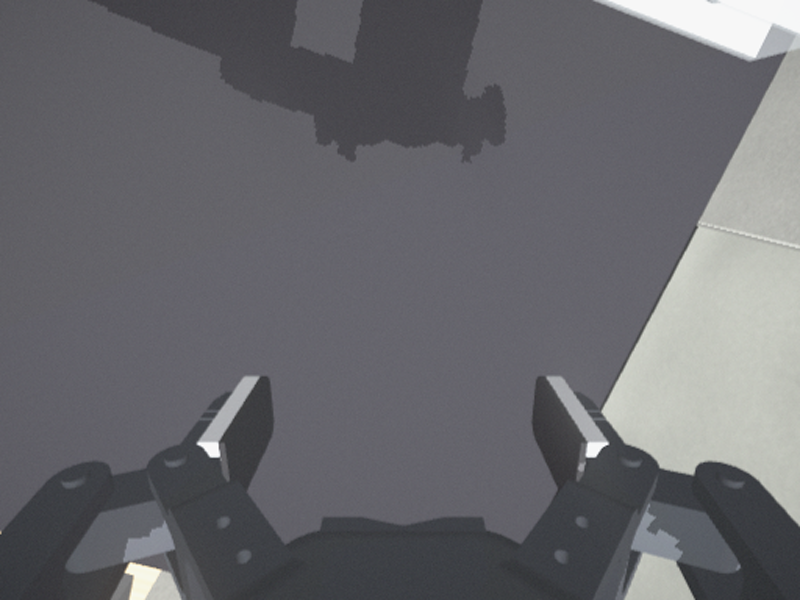

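```bash
cat > h.py <<'E'
import numpy as np, cv2
from cell import env, vision
def ray(c,u,v):
    M=c["camera_from_world"];R=M[:3,:3];t=M[:3,3]
    d=R.T@np.array([(u-c["cx"])/c["fx"],(v-c["cy"])/c["fy"],1.]);return -R.T@t,d
def atz(c,u,v,z):
    o,d=ray(c,u,v);return o+d*(z-o[2])/d[2]
def proj(c,p):
    q=c["camera_from_world"]@np.append(p,1.);return np.array([c["cx"]+c["fx"]*q[0]/q[2],c["cy"]+c["fy"]*q[1]/q[2]])
def tri(*obs):
    A=np.zeros((3,3));b=np.zeros(3)
    for c,u,v in obs:
        o,d=ray(c,u,v);d=d/np.linalg.norm(d);P=np.eye(3)-np.outer(d,d);A+=P;b+=P@o
    p=np.linalg.solve(A,b);return p,[np.round(proj(c,p)-[u,v],2) for c,u,v in obs]
def crop(src,x0,y0,x1,y1,s,out):
    im=cv2.imread(src) if isinstance(src,str) else src[:,:,::-1]
    k=cv2.resize(im[y0:y1,x0:x1],None,fx=s,fy=s,interpolation=cv2.INTER_CUBIC)
    st=10 if s>=4 else 20
    for x in range((x0//st+1)*st,x1,st):
        cv2.line(k,(int((x-x0+.5)*s),0),(int((x-x0+.5)*s),6),(0,0,255),1);cv2.putText(k,str(x),(int((x-x0+.5)*s)-8,16),0,.35,(0,0,255),1)
    for y in range((y0//st+1)*st,y1,st):
        cv2.line(k,(0,int((y-y0+.5)*s)),(6,int((y-y0+.5)*s)),(0,0,255),1);cv2.putText(k,str(y),(8,int((y-y0+.5)*s)+4),0,.35,(0,0,255),1)
    cv2.imwrite(out,k)
E
python3 - <<'E'
from h import *
crop("pics/top0_raw.png",110,125,240,195,6,"pics/c1.png")
crop("pics/top0_raw.png",250,125,380,195,6,"pics/c2.png")
crop("pics/top0_raw.png",165,195,285,285,6,"pics/c3.png")
crop("pics/scene0_raw.png",260,215,390,290,6,"pics/c4.png")
crop("pics/scene0_raw.png",140,175,270,245,6,"pics/c5.png")
crop("pics/scene0_raw.png",255,165,365,215,7,"pics/c6.png")
E
```

```text
(no output)
```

View pics/c1.png

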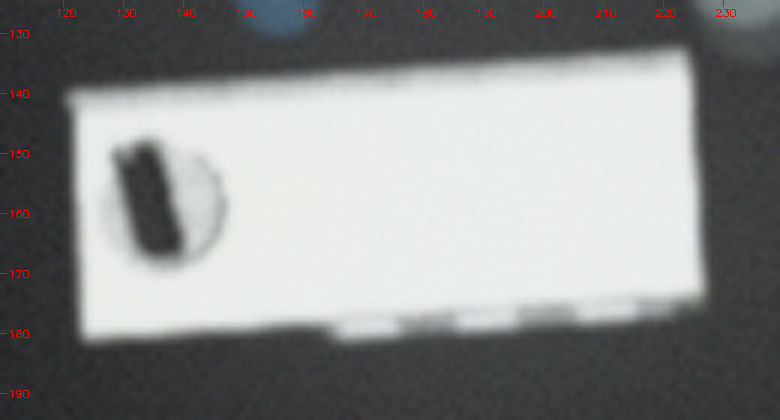

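View pics/c2.png

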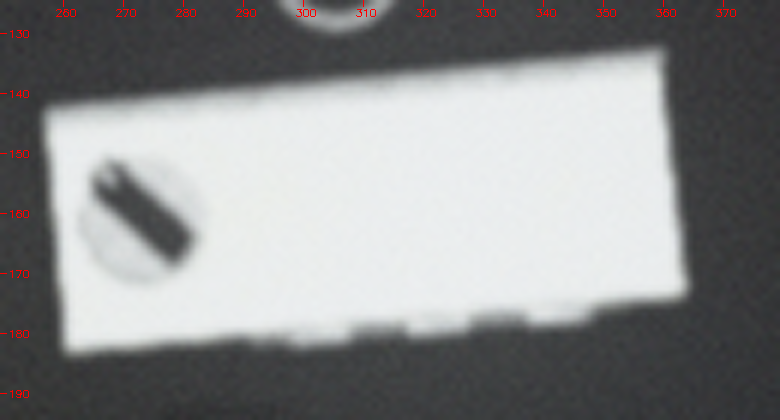

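View pics/c3.png

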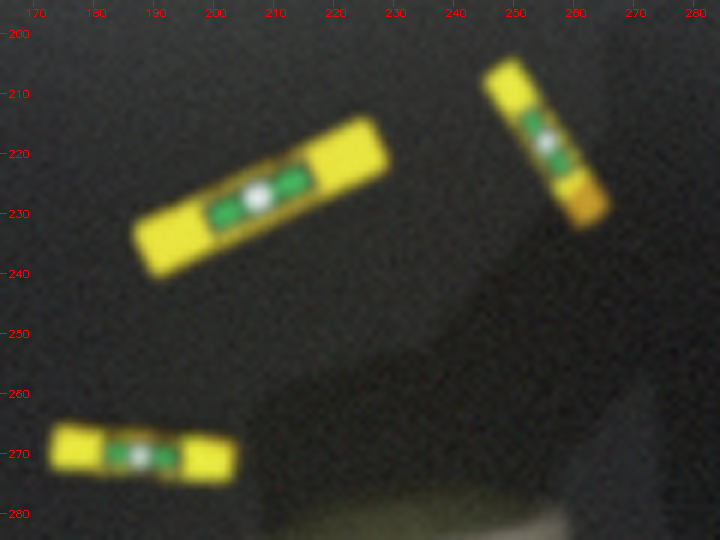

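View pics/c4.png

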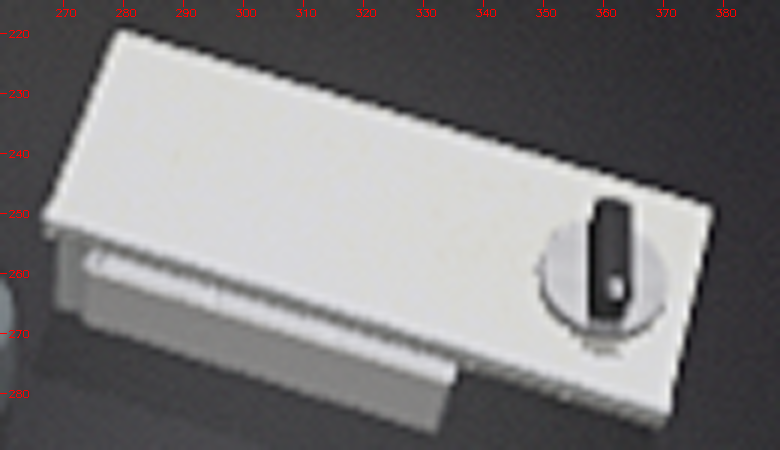

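View pics/c5.png

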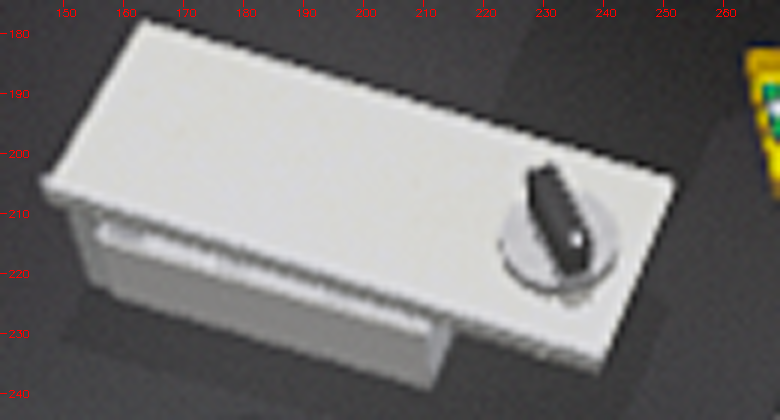

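View pics/c6.png

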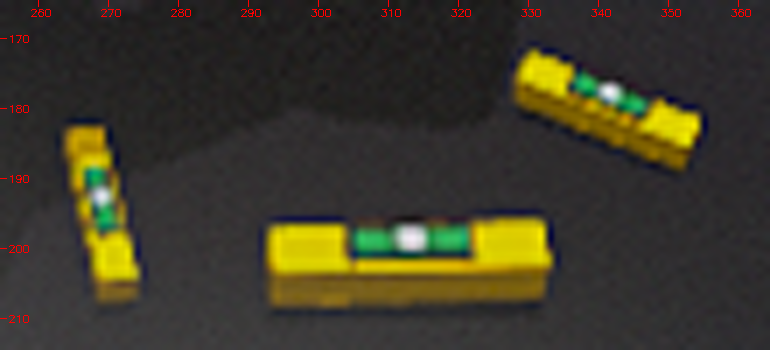

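```bash
python3 - <<'E'
from h import *
from scipy.optimize import least_squares
T=vision.get_calibration("top");S=vision.get_calibration("scene")
def pt(p,l):
    x,y,yaw,tilt=p[:4]
    # tilt: rotation about x, positive = foot up
    c,s=np.cos(tilt),np.sin(tilt); a=np.array([l[0],l[1]*c-l[2]*s,l[1]*s+l[2]*c])
    cy,sy=np.cos(yaw),np.sin(yaw)
    return np.array([x+cy*a[0]-sy*a[1],y+sy*a[0]+cy*a[1],75+a[2]])
obs={"L":([(S,278.5,219.5,-55,-15),(S,378,249,-55,265),(S,267,249.5,55,-15),(S,370.5,283,55,265)],[(T,226,174.5,-55,-15),(T,124,181,-55,265),(T,223.5,133,55,-15),(T,121,140.5,55,265)]),
"R":([(S,164,178,-55,-15),(S,251.5,205,-55,265),(S,147.5,204,55,-15),(S,239,236,55,265)],[(T,363.5,173.5,-55,-15),(T,261,183,-55,265),(T,360,133,55,-15),(T,257,142.5,55,265)])}
for k,(s,t) in obs.items():
  for off in (10,18):
    def f(p):
        return np.concatenate([proj(c,pt(p,(x,y,10 if x<0 else off)))-[u,v] for c,u,v,x,y in s+t])
    r=least_squares(f,[600,100,0,0]);print(k,off,r.x,r.cost,np.round(r.fun,1))
# levels
for nm,cor in {"A":[(187,232),(225.5,214.5),(228.5,221.5),(191,240)],"B":[(245,208),(250,204.5),(266,229),(261,232.5)],"C":[(174,265),(204,268),(203.5,275),(173,272.5)]}.items():
    P=np.array([atz(T,u,v,27) for u,v in cor]);print(nm,P[:,:2].round(),np.linalg.norm(np.diff(P,axis=0),axis=1),P.mean(0))
print(tri((T,207,227),(S,313,198.5)),tri((T,255.5,218),(S,268.5,192.5)),tri((T,187.5,270.5),(S,341,177.5)))
E
```

```text
L 10 [6.21594383e+02 5.66675593e+01 4.33981154e-02 6.19204082e-03] 8.51067849470861 [ 0.7  0.   0.7 -0.6 -0.5  2.6  0.2  1.   1.  -0.1 -1.   0.1  1.3  1.7
  1.   0.6]
L 18 [ 6.21823328e+02  5.65462613e+01  4.38255819e-02 -8.61497465e-03] 2.693892649300493 [ 0.6  0.   0.4  0.2 -0.4  1.1  0.6  0.3  1.  -0.2 -0.5  0.2  0.9  0.8
  0.4  0.2]
R 10 [ 6.12918173e+02 -3.13127066e+02  5.12610537e-02 -3.17680103e-02] 7.667430070853527 [-0.5  0.1  0.8  0.1 -1.   2.8  0.1  0.1  0.5  1.  -0.4 -0.5 -0.2  1.8
  0.7  0.4]
R 18 [ 6.13389358e+02 -3.12671038e+02  5.41587939e-02 -4.69763010e-02] 3.9251714004782503 [-0.5  0.3  1.   0.8 -1.2  1.4  0.4 -0.7  0.3  0.8 -0.5 -0.2  0.2  0.8
  0.3  0.2]
A [[415. 159.]
 [462.  50.]
 [442.  42.]
 [393. 148.]] [118.44150787  21.55945108 116.80210692] [428.03830682  99.72503794  27.        ]
B [[479.  -5.]
 [489. -20.]
 [419. -63.]
 [409. -49.]] [17.27784699 82.65209181 17.15092114] [448.95221568 -34.33069946  27.        ]
C [[325. 195.]
 [315. 112.]
 [296. 113.]
 [304. 198.]] [84.08623016 19.15117419 85.13981121] [309.7812342  154.54731557  27.        ]
(array([428.2238007 ,  99.89752724,  38.64766794]), [array([ 0.38, -0.15]), array([ 0.37, -0.02])]) (array([450.45845838, -35.23017782,  28.21431108]), [array([ 0.27, -0.1 ]), array([0.27, 0.01])]) (array([309.59023547, 155.77019549,  28.64764845]), [array([ 0.56, -0.24]), array([ 0.52, -0.06])])
```

Request:
jog_arm:
  deltas:
    - [0.7,-20,-17.1,0,0,0,0]
    - [0.7,-36,-30.8,0,0,0,-7]
    - [0.7,-36.3,-22.3,0,0,0,-9]
    - [0.7,0,0,0,0,0,0]

```text
t: 0.65
tcp_pos: [203.8, -410.4, 231.6]
orientation: [-180.0, 0.0, -55.8]
contact_force: [-0.2, 0.5, -0.0]
grip_width: 59.4
```

```bash
cat >> h.py <<'E'
from scipy.spatial.transform import Rotation as Ro
def plan(target,yaw,tilt=0.,s=None):
    """shift in present tool axes, then rotvec, to target xyz, tool down with yaw; tilt about tool x"""
    s=s or env.sense(); R=Ro.from_euler("xyz",s["orientation"],degrees=True)
    Rt=Ro.from_euler("xyz",[180,0,yaw],degrees=True)*Ro.from_rotvec([tilt,0,0],degrees=True)
    print("shift",R.inv().apply(np.array(target)-s["tcp_pos"]).round(1),"turn",(R.inv()*Rt).as_rotvec(degrees=True).round(2), "shift in target axes",Rt.inv().apply(np.array(target)-s["tcp_pos"]).round(1))
def st():
    s=env.sense();print("t",round(s["t"],2),"tcp",s["tcp_pos"].round(1),"rpy",s["orientation"].round(2),"F",s["contact_force"].round(1),"M",s["moment"].round(2),"w",round(s["grip_width"],1),"j",s["joint_pos"].round(0))
E
python3 - <<'E'
from h import *
st(); plan([428,100,160],24)
E
```

```text
t 0.65 tcp [ 203.8 -410.4  231.6] rpy [-1.7999e+02  2.0000e-02 -5.5820e+01] F [-0.2  0.5 -0. ] M [ 0.    0.11 -0.  ] w 59.4 j [-78.  13.  88.   0.  80. -23.]
shift [-296.3 -472.2   71.8] turn [-3.000e-02  1.000e-02 -7.982e+01] shift in target axes [ 412.4 -375.1   71.6]
```

Request:
jog_arm:
  deltas:
    - [0.7,0,0,0,0,0,-9.98]
    - [0.7,0,0,0,0,0,-9.98]
    - [0.7,0,0,0,0,0,-9.98]
    - [0.7,0,0,0,0,0,-9.98]
    - [0.7,0,0,0,0,0,-9.98]
    - [0.7,0,0,0,0,0,-9.98]
    - [0.7,0,0,0,0,0,-9.98]
    - [0.7,0,0,0,0,0,-9.98]

```text
t: 1.65
tcp_pos: [203.1, -413.5, 231.1]
orientation: [-180.0, 0.0, 24.1]
contact_force: [-0.7, 0.8, 0.9]
grip_width: 59.5
```

Request:
jog_arm:
  deltas:
    - [0.7,18,-16.5,3,0,0,0]
    - [0.7,37,-33.6,6,0,0,0]
    - [0.7,37,-33.6,6,0,0,0]
    - [0.7,37,-33.6,6,0,0,0]
    - [0.7,37,-33.6,6,0,0,0]
    - [0.7,37,-33.6,6,0,0,0]
    - [0.7,37,-33.6,6,0,0,0]
    - [0.7,37,-33.6,6,0,0,0]
    - [0.7,37,-33.6,6,0,0,0]
    - [0.7,37,-33.6,6,0,0,0]
    - [0.7,37,-33.6,6,0,0,0]
    - [0.7,24,-22,6,0,0,0]

```text
t: 3.15
tcp_pos: [429.9, 98.2, 162.0]
orientation: [180.0, -0.0, 23.9]
contact_force: [0.5, -0.4, 0.4]
grip_width: 59.7
```

Request:
jog_arm:
  deltas:
    - [0.7,0,0,0,0,0,0]
    - [0.7,0,0,0,0,0,0]

```text
t: 3.4
tcp_pos: [428.8, 96.1, 162.2]
orientation: [180.0, 0.0, 23.8]
contact_force: [0.6, -0.8, 0.1]
grip_width: 59.7
```

```bash
python3 - <<'E'
from h import *
st(); plan([428,100,160],24)
c=vision.get_calibration("wrist");im=vision.grab_frame("wrist");cv2.imwrite("pics/w1_raw.png",im[:,:,::-1])
for p in [(428,100,36),(404,153.5,27),(452,46,27)]: print(proj(c,p))
crop(im,0,0,512,384,1.5,"pics/w1.png")
E
```

```text
t 3.4 tcp [428.8  96.1 162.2] rpy [1.7999e+02 2.0000e-02 2.3820e+01] F [ 0.6 -0.8  0.1] M [-0.02 -0.03 -0.04] w 59.7 j [ -3.  15.  98.  -0.  68. -27.]
shift [ 0.9 -3.9  2.2] turn [ 0.01  0.02 -0.18] shift in target axes [ 0.9 -3.9  2.2]
[258.98268604 177.04023608]
[258.74367852 113.95457623]
[258.92252873 228.60877288]
```

View pics/w1.png

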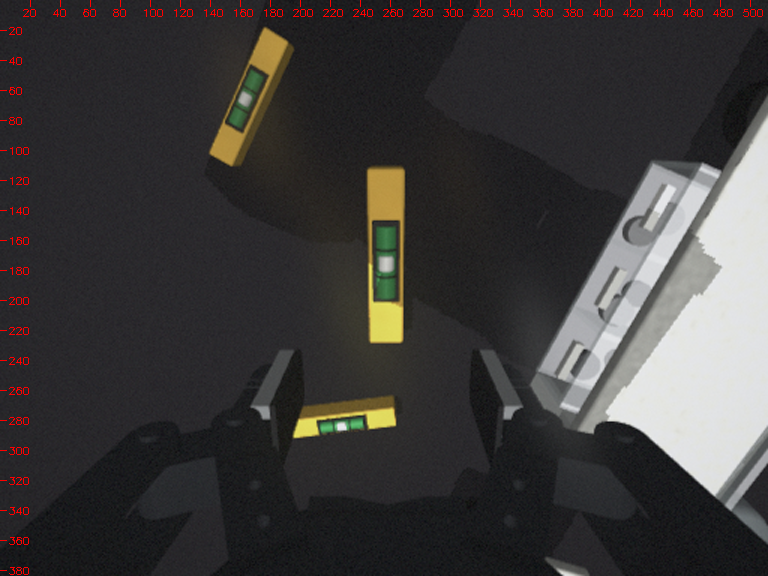

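Request:
jog_arm:
  deltas:
    - [0.7,-0.4,-3.9,20,0,0,-0.2]
    - [0.7,0,0,35,0,0,0]
    - [0.7,0,0,35,0,0,0]
    - [0.7,0,0,35,0,0,0]
    - [0.7,0,0,22,0,0,0]
    - [0.7,0,0,10,0,0,0]
    - [0.7,0,0,0,0,0,0]
    - [0.7,0,0,0,0,0,0]
  squeeze: 40

```text
t: 4.45
tcp_pos: [427.1, 99.8, 6.1]
orientation: [180.0, -0.1, 24.1]
contact_force: [1.2, 0.1, -0.0]
grip_width: 59.8
```

Request:
jog_arm:
  deltas:
    - [0,0,0,0,0,0,0]
    - [0,0,0,0,0,0,0]
    - [0,0,0,0,0,0,0]
    - [0,0,0,0,0,0,0]
    - [0,0,0,0,0,0,0]
    - [0,0,0,0,0,0,0]

```text
t: 5.2
tcp_pos: [426.8, 100.1, 5.9]
orientation: [180.0, -0.0, 24.1]
contact_force: [-1.3, -0.7, 6.9]
grip_width: 23.3
```

Request:
jog_arm:
  deltas:
    - [0,0,0,-10,0,0,0]
    - [0,0,0,-25,0,0,0]
    - [0,0,0,-35,0,0,0]
    - [0,0,0,-35,0,0,0]
    - [0,0,0,-35,0,0,0]
    - [0,0,0,-35,0,0,0]
    - [0,0,0,-20,0,0,0]
    - [0,0,0,-5,0,0,0]
    - [0,0,0,0,0,0,7]
    - [0,0,0,0,0,0,7]
    - [0,0,0,0,0,0,7]
    - [0,0,0,0,0,0,0]

```text
t: 6.7
tcp_pos: [426.1, 100.1, 204.7]
orientation: [-180.0, 0.1, 3.1]
contact_force: [0.7, 0.2, -1.1]
grip_width: 23.1
```

```bash
python3 - <<'E'
from h import *
st(); plan([540,-180,205],3,0)
E
```

```text
t 6.7 tcp [426.1 100.1 204.7] rpy [-1.7999e+02  9.0000e-02  3.1400e+00] F [ 0.7  0.2 -1.1] M [-0.02 -0.02  0.01] w 23.1 j [-2. 12. 94.  0. 75. -5.]
shift [ 98.4 285.9  -0.5] turn [-0.01  0.09  0.14] shift in target axes [ 99.1 285.7  -0.3]
```

Request:
jog_arm:
  deltas:
    - [0,6,18,0,0,0,0]
    - [0,13,36,0,0,0,0]
    - [0,13,38,0,0,0,0]
    - [0,13,38,0,0,0,0]
    - [0,13,38,0,0,0,0]
    - [0,13,38,0,0,0,0]
    - [0,13,38,0,0,0,0]
    - [0,10,28,0,0,0,0]
    - [0,5,14,0,0,0,0]
    - [0,0,0,0,0,0,0]
    - [0,0,0,0,0,0,0]
    - [0,0,0,0,0,0,0]

```text
t: 8.2
tcp_pos: [540.6, -179.2, 205.5]
orientation: [-180.0, -0.0, 3.2]
contact_force: [-0.4, -0.2, -1.4]
grip_width: 23.4
```

```bash
python3 - <<'E'
from h import *
st()
c=vision.get_calibration("wrist");im=vision.grab_frame("wrist");cv2.imwrite("pics/w2_raw.png",im[:,:,::-1])
np.save("w2c.npy",c["camera_from_world"])
crop(im,0,0,512,384,1.5,"pics/w2.png")
E
```

```text
t 8.2 tcp [ 540.6 -179.2  205.5] rpy [-179.99   -0.      3.15] F [-0.4 -0.2 -1.4] M [ 0.   -0.06  0.01] w 23.4 j [-30.  25.  74.   0.  81. -33.]
```

View pics/w2.png

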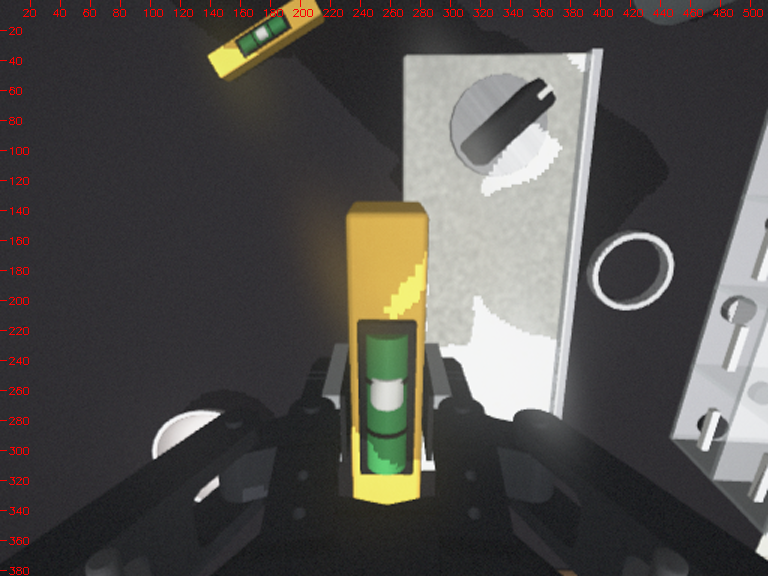

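```bash
cat > fit.py <<'E'
from h import *
from scipy.optimize import least_squares
T=vision.get_calibration("top");S=vision.get_calibration("scene");W=vision.get_calibration("wrist");W["camera_from_world"]=np.load("w2c.npy")
def pt(p,l):
    x,y,yaw,tilt=p[:4]
    c,s=np.cos(tilt),np.sin(tilt); a=np.array([l[0],l[1]*c-l[2]*s,l[1]*s+l[2]*c])
    cy,sy=np.cos(yaw),np.sin(yaw)
    return np.array([x+cy*a[0]-sy*a[1],y+sy*a[0]+cy*a[1],75+a[2]])
E
python3 - <<'E'
from fit import *
o=[(S,164,178,-55,-15,10),(S,251.5,205,-55,265,10),(S,147.5,204,55,-15,18),(S,239,236,55,265,18),(T,363.5,173.5,-55,-15,10),(T,261,183,-55,265,10),(T,360,133,55,-15,18),(T,257,142.5,55,265,18)]
w=[(W,268.8,36.3,-55,265,10),(W,334.5,83.2,0,225,19),(W,401,32.5,55,265,18)]
def f(p,ob): return np.concatenate([(proj(c,pt(p,(x,y,z)))-[u,v])*(0.5 if c is W else 1) for c,u,v,x,y,z in ob])
for ob in (o,o+w,w):
    r=least_squares(f,[613,-313,.05,-.04],args=(ob,));print(r.x,r.cost,np.round(r.fun,1))
    print("lvl",pt(r.x,(0,80,10)).round(1),"knob",pt(r.x,(0,225,31)).round(1))
    p=r.x
a=atz(W,470/1.5,155/1.5,pt(p,(0,225,43))[2]);b=atz(W,550/1.5,88/1.5,pt(p,(0,225,43))[2]);print(a,b,np.degrees(np.arctan2(*(b-a)[1::-1])),(a+b)/2)
E
```

```text
[ 6.13389358e+02 -3.12671038e+02  5.41587898e-02 -4.69762768e-02] 3.925171400476936 [-0.5  0.3  1.   0.8 -1.2  1.4  0.4 -0.7  0.3  0.8 -0.5 -0.2  0.2  0.8
  0.3  0.2]
lvl [ 609.  -232.4   81.2] knob [601.1 -86.8  95.4]
[ 6.13527380e+02 -3.12639301e+02  5.75501844e-02 -5.17647483e-02] 4.641261237972306 [-0.5  0.3  1.   0.9 -1.2  1.5  0.6 -0.6  0.4  0.7 -0.4  0.1  0.1  0.7
  0.3  0.6  0.5 -0.3 -0.6  0.3  0.4  0.3]
lvl [ 608.9 -232.4   80.8] knob [600.5 -86.7  94.3]
[ 6.16577599e+02 -3.12224925e+02  6.97222550e-02 -5.52350104e-02] 0.2853449076164424 [ 0.4  0.1 -0.6  0.1  0.2 -0.2]
lvl [ 611.  -232.    80.6] knob [600.8 -86.4  93.5]
[ 580.8579987  -104.28200781  105.51286327] [618.1809349  -69.03005412 105.51286327] 43.36546268013628 [599.5194668  -86.65603097 105.51286327]
```

```bash
python3 - <<'E'
from h import *
st(); plan([609,-232.4,205],3.2,-2.8)
E
```

```text
t 8.25 tcp [ 540.6 -179.4  205.6] rpy [ 1.80e+02 -1.00e-02  3.14e+00] F [-0.7 -0.1 -1. ] M [ 0.05 -0.01  0.04] w 23.3 j [-30.  25.  74.   0.  81. -33.]
shift [65.4 56.7  0.6] turn [-2.8  -0.01 -0.06] shift in target axes [65.3 56.6  3.3]
```

Request:
jog_arm:
  deltas:
    - [0,10,8.7,0,0,0,0]
    - [0,20,18,0,0,0,0]
    - [0,20,18,0,0,0,0]
    - [0,15.4,12,0,0,0,0]
    - [0,0,0,20,0,0,0]
    - [0,0,0,30,0,0,0]
    - [0,0,0,30,0,0,0]
    - [0,0,0,20,0,0,0]
    - [0,0,0,5,-1.4,0,0]
    - [0,0,0,0,-1.4,0,0]
    - [0,0,0,0,0,0,0]
    - [0,0,0,0,0,0,0]

```text
t: 9.75
tcp_pos: [609.4, -233.4, 101.2]
orientation: [177.2, -0.1, 3.1]
contact_force: [-0.4, -0.5, -0.7]
grip_width: 23.2
```

```bash
python3 - <<'E'
from h import *
st(); plan([609,-232.4,90],3.2,-2.8)
for n,b in (("scene",(140,165,270,245)),):
    im=vision.grab_frame(n);crop(im,*b,6,"pics/s3.png")
im=vision.grab_frame("wrist");crop(im,0,0,512,384,1.5,"pics/w3.png")
E
```

```text
t 9.75 tcp [ 609.4 -233.4  101.2] rpy [ 1.7716e+02 -7.0000e-02  3.0900e+00] F [-0.4 -0.5 -0.7] M [ 0.07  0.01 -0.03] w 23.2 j [-30.  38.  69.  -2.  72. -33.]
shift [-0.4 -1.6 11.1] turn [ 0.04 -0.06 -0.11] shift in target axes [-0.4 -1.5 11.1]
```

View pics/s3.png

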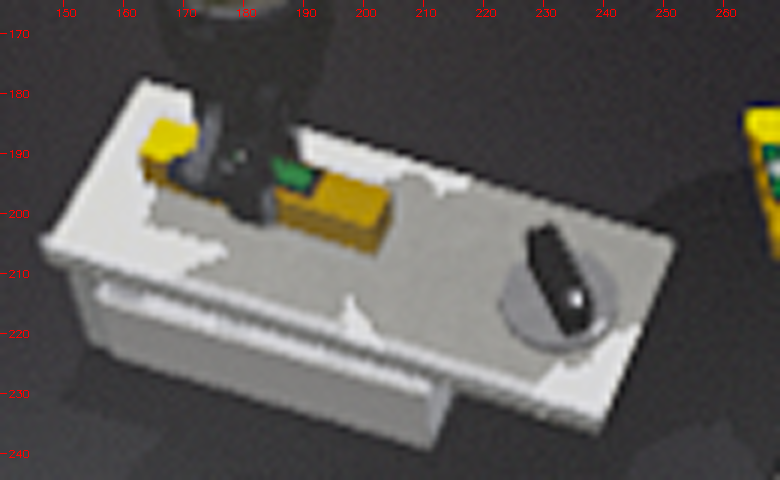

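View pics/w3.png

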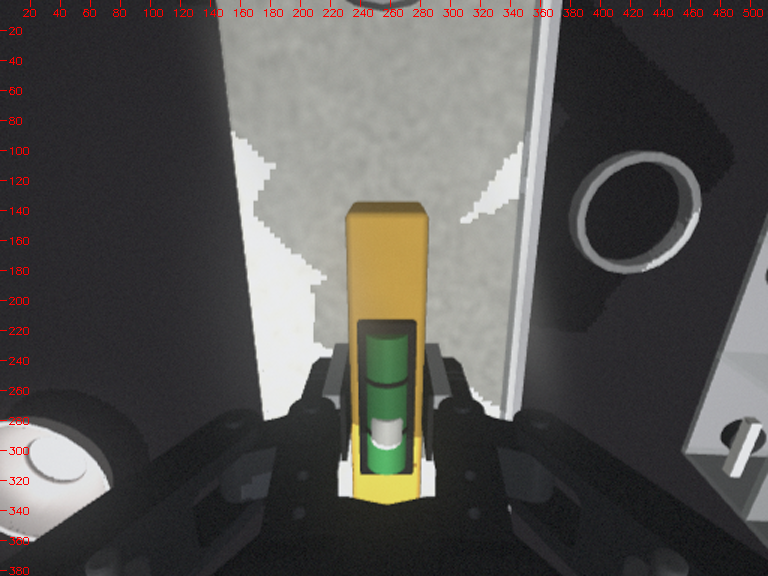

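Request:
jog_arm:
  deltas:
    - [0,-0.4,-1.5,4,0,0,0]
    - [0,0,0,4,0,0,0]
    - [0,0,0,3,0,0,0]
    - [0,0,0,1,0,0,0]
    - [0,0,0,0,0,0,0]
    - [0,0,0,0,0,0,0]

```text
t: 10.6
tcp_pos: [608.7, -232.5, 88.4]
orientation: [177.2, -0.0, 3.1]
contact_force: [-0.2, -0.2, -1.0]
grip_width: 23.2
```

Request:
jog_arm:
  deltas:
    - [0,0,0,1,0,0,0]
    - [0,0,0,1,0,0,0]
    - [0,0,0,0,0,0,0]
    - [0,0,0,0,0,0,0]

```text
t: 11.1
tcp_pos: [608.8, -232.5, 86.8]
orientation: [177.2, -0.0, 3.1]
contact_force: [-0.6, 3.1, 5.1]
grip_width: 23.0
```

Contact made. Pressing further.

Request:
jog_arm:
  deltas:
    - [0,0,0,1,0,0,0]
    - [0,0,0,1,0,0,0]
    - [0,0,0,0,0,0,0]
    - [0,0,0,0,0,0,0]

```text
t: 11.6
tcp_pos: [609.0, -232.3, 86.1]
orientation: [177.1, -0.1, 3.1]
contact_force: [-2.9, 5.3, 13.6]
grip_width: 23.3
```

```bash
python3 - <<'E'
from h import *
st()
E
```

```text
t 11.6 tcp [ 609.  -232.3   86.1] rpy [ 1.7715e+02 -1.0000e-01  3.0900e+00] F [-2.9  5.3 13.6] M [ 0.37  0.63 -0.24] w 23.3 j [-30.  38.  70.  -2.  70. -33.]
```

Request:
jog_arm:
  deltas:
    - [0,0,0,1,0,0,0]
    - [0,0,0,1,0,0,0]
    - [0,0,0,1,0,0,0]
    - [0,0,0,0,0,0,0]
    - [0,0,0,0,0,0,0]
    - [0,0,0,0,0,0,0]
    - [0,0,0,0,0,0,0]

```text
t: 12.48
tcp_pos: [609.2, -231.9, 84.3]
orientation: [177.2, -0.2, 3.1]
contact_force: [-5.4, 8.9, 21.4]
grip_width: 23.2
```

Request:
jog_arm:
  deltas:
    - [0,0,0,-1.5,0,0,0]
    - [0,0,0,-1,0,0,0]
    - [0.5,0,0,0,0,0,0]
    - [0.5,0,0,0,0,0,0]
    - [0.5,0,0,0,0,0,0]
    - [0.5,0,0,-10,0,0,0]
    - [0.5,0,0,-25,0,0,0]
    - [0.5,0,0,-30,0,0,0]
    - [0.5,0,0,-30,0,0,0]
    - [0.5,0,0,-10,0,0,0]
    - [0.5,0,0,0,0,0,0]
    - [0.5,0,0,0,0,0,0]

```text
t: 13.98
tcp_pos: [608.0, -227.4, 187.2]
orientation: [177.3, 0.1, 3.1]
contact_force: [-0.6, -0.3, -0.6]
grip_width: 42.7
```

```bash
python3 - <<'E'
from h import *
st()
im=vision.grab_frame("wrist");crop(im,0,0,512,384,1.5,"pics/w4.png")
np.save("w4c.npy",vision.get_calibration("wrist")["camera_from_world"])
E
```

```text
t 13.97 tcp [ 608.  -227.4  187.2] rpy [1.7727e+02 1.1000e-01 3.0700e+00] F [-0.6 -0.3 -0.6] M [ 0.04  0.01 -0.04] w 42.7 j [-30.  33.  62.  -2.  83. -33.]
```

View pics/w4.png

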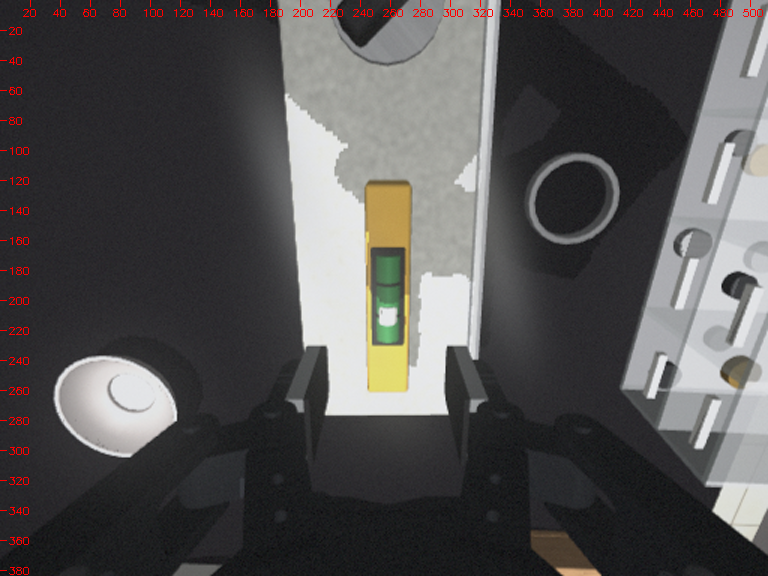

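```bash
python3 - <<'E'
from h import *
plan([600.5,-86.5,175],-46.6,0)
E
```

```text
shift [ 1.000e-01 -1.415e+02  5.500e+00] turn [ 2.6  -1.07 49.66] shift in target axes [-107.5  -91.3   12.2]
```

Request:
jog_arm:
  deltas:
    - [0.5,0,-15,1,0,0,0]
    - [0.5,0,-35,2,0,0,0]
    - [0.5,0,-35,1.5,0,0,0]
    - [0.5,0,-35,1,0,0,0]
    - [0.5,0,-21.5,0,0,0,0]
    - [0.5,0,0,0,2.75,0,0]
    - [0.5,0,0,0,0,0,10]
    - [0.5,0,0,0,0,0,10]
    - [0.5,0,0,0,0,0,10]
    - [0.5,0,0,0,0,0,10]
    - [0.5,0,0,0,0,0,9.7]
    - [0.5,0,0,0,0,0,0]

```text
t: 15.52
tcp_pos: [600.8, -86.5, 176.1]
orientation: [180.0, -0.0, -46.5]
contact_force: [0.2, 0.4, 0.7]
grip_width: 42.7
```

```bash
python3 - <<'E'
from h import *
st()
c=vision.get_calibration("wrist");im=vision.grab_frame("wrist");crop(im,0,0,512,384,1.5,"pics/w5.png")
np.save("w5c.npy",c["camera_from_world"])
print(proj(c,(600.3,-86.6,106)),proj(c,(600.3,-86.6,82)))
plan([600.5,-86.5,83],-46.6,0)
E
```

```text
t 15.53 tcp [600.8 -86.5 176.1] rpy [ 1.7996e+02 -3.0000e-02 -4.6540e+01] F [0.2 0.4 0.7] M [0.02 0.02 0.  ] w 42.7 j [-19.  30.  70.  -0.  80.  27.]
[257.8257773  200.17371321] [257.74377251 190.6218473 ]
shift [-0.3  0.1 93.1] turn [ 0.04 -0.03  0.17] shift in target axes [-0.2  0.2 93.1]
```

View pics/w5.png

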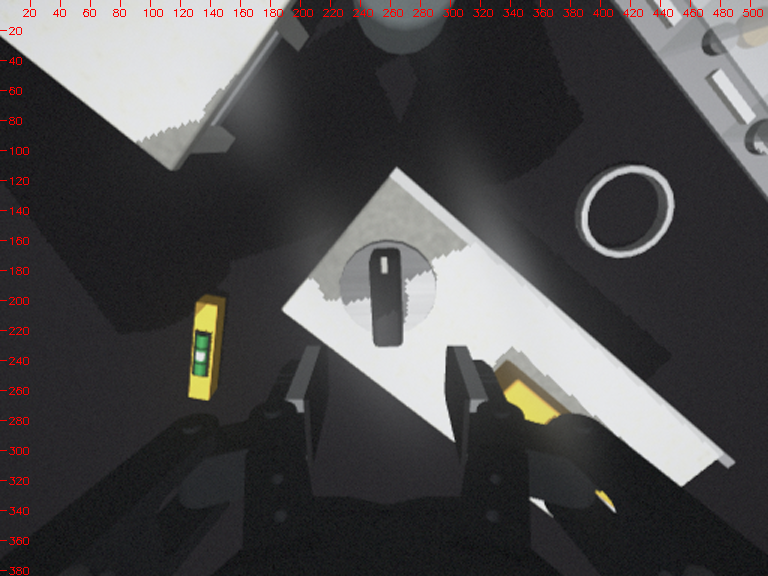

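Request:
jog_arm:
  deltas:
    - [0.5,-0.3,0.2,20,0,0,0]
    - [0.5,0,0,30,0,0,0]
    - [0.5,0,0,25,0,0,0]
    - [0.5,0,0,10,0,0,0]
    - [0.5,0,0,5,0,0,0]
    - [0.5,0,0,1,0,0,0]
    - [0.5,0,0,0,0,0,0]
  squeeze: 60

```text
t: 16.45
tcp_pos: [600.8, -86.7, 86.0]
orientation: [-180.0, -0.1, -46.6]
contact_force: [0.0, 1.3, -0.4]
grip_width: 42.4
```

Request:
jog_arm:
  deltas:
    - [0,0,0,0,0,0,0]
    - [0,0,0,0,0,0,0]
    - [0,0,0,0,0,0,0]
    - [0,0,0,0,0,0,0]
    - [0,0,0,0,0,0,0]

```text
t: 17.08
tcp_pos: [600.8, -86.8, 85.5]
orientation: [180.0, -0.1, -46.6]
contact_force: [1.5, -0.4, 2.5]
grip_width: 15.1
```

```bash
python3 - <<'E'
from h import *
st()
im=vision.grab_frame("scene");crop(im,140,165,270,245,6,"pics/s6.png")
im=vision.grab_frame("wrist");crop(im,0,0,512,384,1.5,"pics/w6.png")
E
```

```text
t 17.07 tcp [600.8 -86.8  85.5] rpy [ 1.7998e+02 -9.0000e-02 -4.6610e+01] F [ 1.5 -0.4  2.5] M [-0.37 -0.43  0.37] w 15.1 j [-19.  35.  77.  -0.  68.  27.]
```

View pics/s6.png

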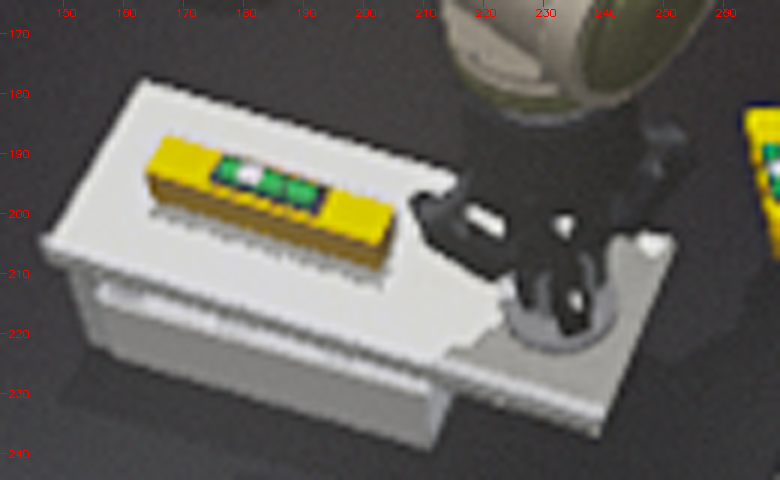

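View pics/w6.png

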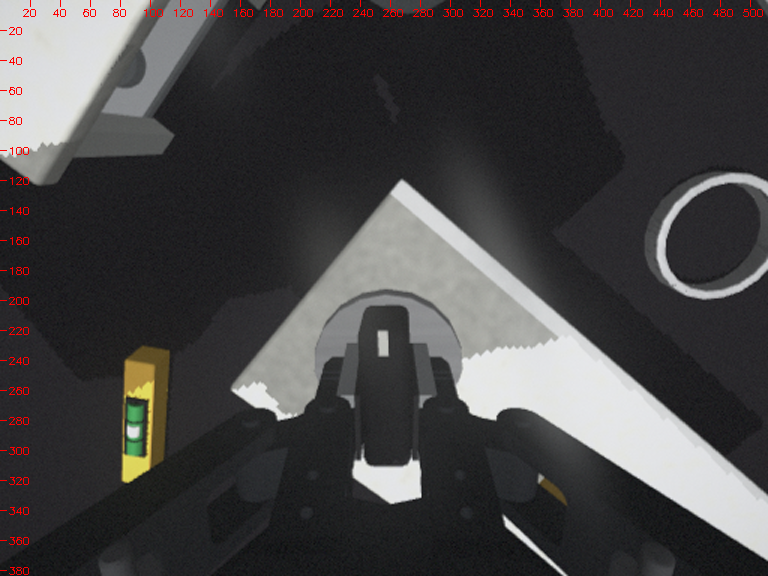

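Request:
jog_arm:
  deltas:
    - [0,0,0,1.5,0,0,0]
    - [0,0,0,1.5,0,0,0]
    - [0,0,0,1,0,0,0]
    - [0,0,0,1,0,0,0]
    - [0,0,0,0,0,0,0]
    - [0,0,0,0,0,0,0]

```text
t: 17.92
tcp_pos: [600.8, -86.6, 80.9]
orientation: [-180.0, -0.1, -46.6]
contact_force: [0.9, 2.1, 7.9]
grip_width: 14.9
```

Request:
jog_arm:
  deltas:
    - [0,0,0,1,0,0,0]
    - [0,0,0,1,0,0,0]
    - [0,0,0,0,0,0,0]
    - [0,0,0,0,0,0,0]

```text
t: 18.42
tcp_pos: [600.9, -86.6, 79.2]
orientation: [-180.0, -0.1, -46.6]
contact_force: [1.1, 2.7, 9.9]
grip_width: 14.9
```

```bash
python3 - <<'E'
from h import *
st()
im=vision.grab_frame("scene");crop(im,140,165,270,245,6,"pics/s7.png")
E
```

```text
t 18.43 tcp [600.9 -86.6  79.2] rpy [-1.7999e+02 -1.4000e-01 -4.6620e+01] F [1.1 2.7 9.9] M [-0.67 -0.3   0.18] w 14.9 j [-19.  35.  77.  -0.  67.  27.]
```

View pics/s7.png

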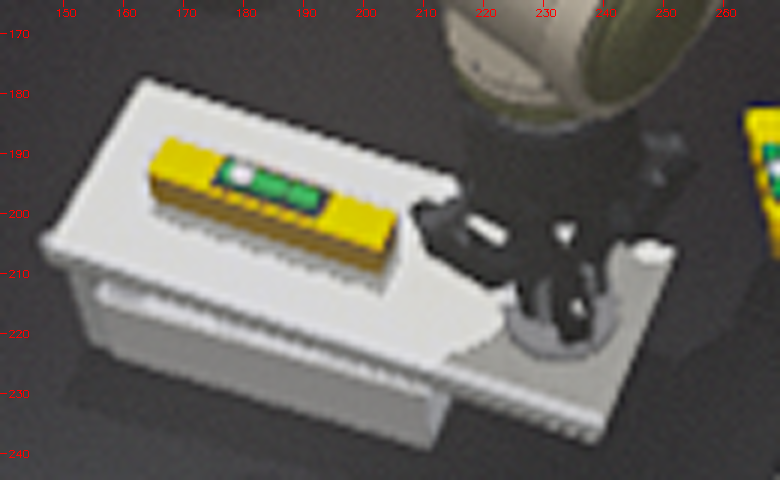

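Request:
jog_arm:
  deltas:
    - [0,0,0,1,0,0,0]
    - [0,0,0,-0.7,0,0,4]
    - [0,0,0,-1.4,0,0,6]
    - [0,0,0,-1.4,0,0,6]
    - [0,0,0,-1.4,0,0,6]
    - [0,0,0,-1.4,0,0,6]
    - [0,0,0,0,0,0,0]
    - [0,0,0,0,0,0,0]

```text
t: 19.48
tcp_pos: [601.0, -87.0, 84.5]
orientation: [-179.9, -0.1, -74.6]
contact_force: [0.8, 0.2, 9.3]
grip_width: 15.0
```

```bash
python3 - <<'E'
from h import *
st()
im=vision.grab_frame("scene");crop(im,140,165,270,245,6,"pics/s8.png")
im=vision.grab_frame("wrist");crop(im,0,0,512,384,1.5,"pics/w8.png")
E
```

```text
t 19.48 tcp [601.  -87.   84.5] rpy [-1.7992e+02 -1.4000e-01 -7.4640e+01] F [0.8 0.2 9.3] M [-0.66 -0.31  0.15] w 15.0 j [-19.  35.  77.  -0.  68.  55.]
```

View pics/s8.png

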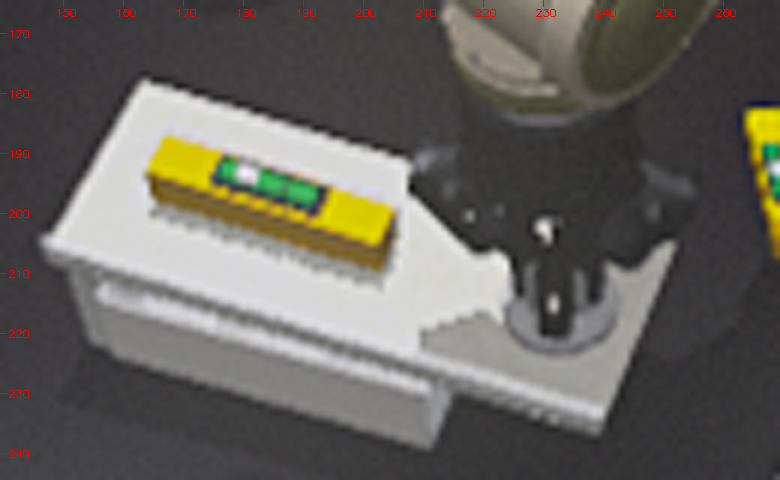

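View pics/w8.png

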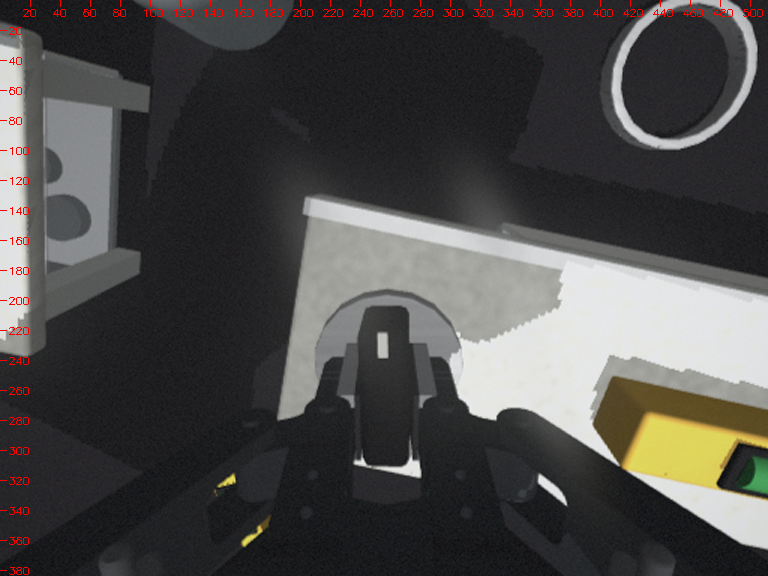

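Request:
jog_arm:
  deltas:
    - [0,0,0,-0.7,0,0,4]
    - [0,0,0,-1.4,0,0,6]
    - [0,0,0,-1.4,0,0,6]
    - [0,0,0,-1.2,0,0,5]
    - [0,0,0,0,0,0,0]
    - [0,0,0,0,0,0,0]
    - [0,0,0,0,0,0,0]
    - [0,0,0,0,0,0,0]
    - [0,0,0,0,0,0,0]
    - [0,0,0,0,0,0,0]

```text
t: 20.82
tcp_pos: [601.1, -87.5, 89.1]
orientation: [-179.9, -0.1, -95.7]
contact_force: [1.3, -1.7, 7.9]
grip_width: 14.9
```

```bash
python3 - <<'E'
from h import *
st()
im=vision.grab_frame("scene");crop(im,155,175,215,220,12,"pics/s9.png")
im=vision.grab_frame("wrist");crop(im,0,0,512,384,1.5,"pics/w9.png")
im=vision.grab_frame("top");crop(im,255,125,375,195,6,"pics/t9.png")
E
```

```text
t 20.82 tcp [601.1 -87.5  89.1] rpy [-1.7986e+02 -1.3000e-01 -9.5660e+01] F [ 1.3 -1.7  7.9] M [-0.84 -0.53  0.13] w 14.9 j [-19.  35.  77.  -0.  68.  76.]
```

View pics/s9.png

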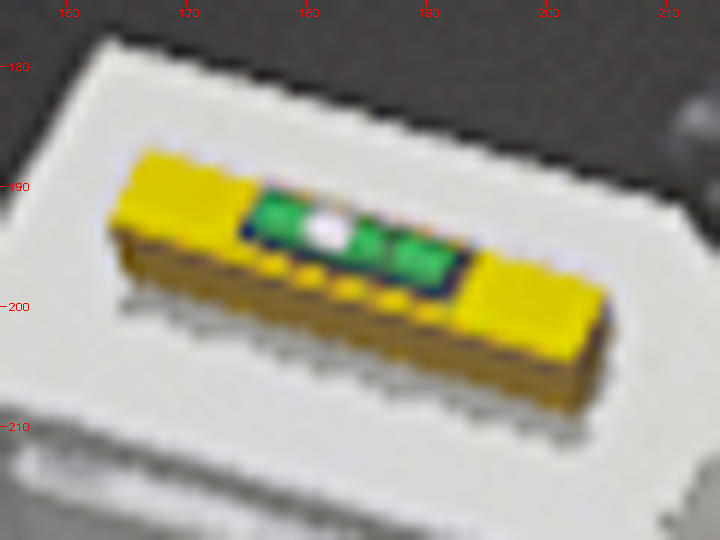

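View pics/w9.png

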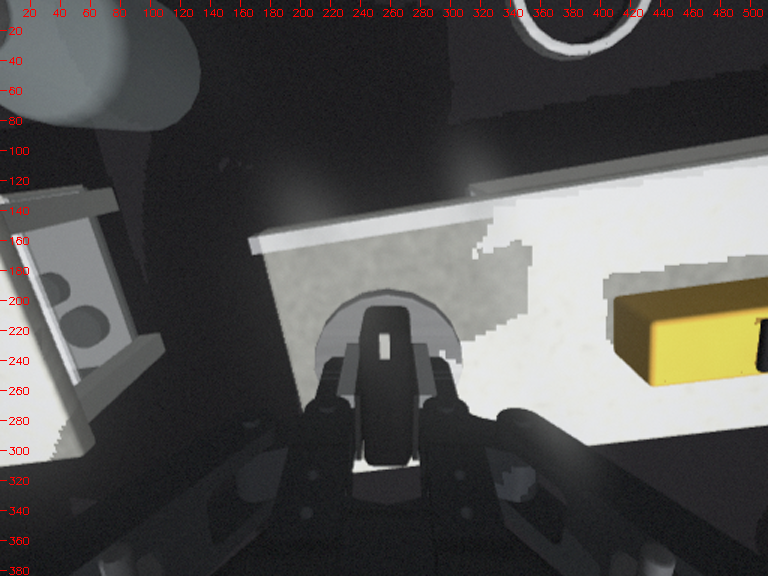

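View pics/t9.png

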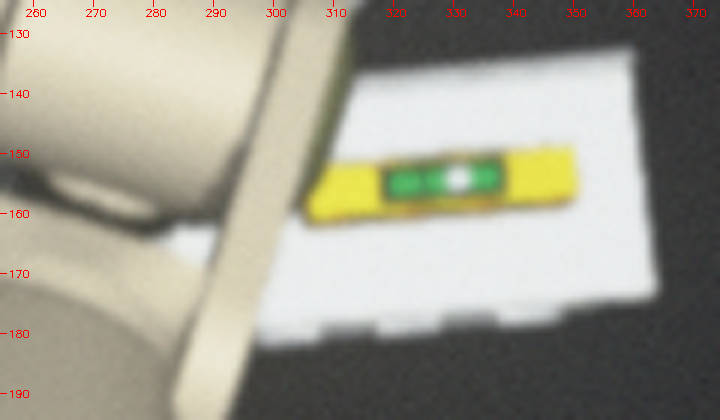

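Request:
jog_arm:
  deltas:
    - [0,0,0,-0.3,0,0,4]
    - [0,0,0,-1.0,0,0,6]
    - [0,0,0,-1.2,0,0,6]
    - [0,0,0,-0.8,0,0,4]
    - [0,0,0,0,0,0,0]
    - [0,0,0,0,0,0,0]
    - [0,0,0,0,0,0,0]
    - [0,0,0,0,0,0,0]
    - [0,0,0,0,0,0,0]
    - [0,0,0,0,0,0,0]
    - [0,0,0,0,0,0,0]
    - [0,0,0,0,0,0,0]

```text
t: 22.48
tcp_pos: [601.3, -88.0, 92.6]
orientation: [-179.8, -0.1, -115.7]
contact_force: [2.0, -4.9, 8.6]
grip_width: 14.9
```

```bash
cat > bub.py <<'E'
from h import *
st()
import sys
tag=sys.argv[1]
def meas(n,box,N=6):
    im=np.mean([vision.grab_frame(n).astype(float) for _ in range(N)],0)
    x0,y0,x1,y1=box
    crop(np.clip(im,0,255).astype(np.uint8),*box,12 if x1-x0<=64 else 8,f"pics/{n}_{tag}.png")
    k=cv2.resize(im[y0:y1,x0:x1].astype(np.float32),None,fx=8,fy=8,interpolation=cv2.INTER_CUBIC)
    r,g,b=k[...,0],k[...,1],k[...,2]
    yel=((r>120)&(g>90)&(b<90)).astype(np.uint8)
    nl,lab,stt,_=cv2.connectedComponentsWithStats(yel); m=(lab==1+np.argmax(stt[1:,4])).astype(np.uint8)
    hull=cv2.convexHull(np.vstack(cv2.findContours(m,cv2.RETR_EXTERNAL,cv2.CHAIN_APPROX_NONE)[0]))
    H=np.zeros_like(m);cv2.fillConvexPoly(H,hull,1)
    H=cv2.erode(H,np.ones((9,9),np.uint8))
    green=((g>r+30)&(g>90)&(H>0)); 
    white=((b>130)&(r>130)&(H>0)).astype(np.uint8)
    nl,lab,stt,cen=cv2.connectedComponentsWithStats(white)
    vial=cv2.convexHull(np.argwhere(green|(white>0))[:,::-1].astype(np.int32)); 
    (cx,cy),(w,h),a=cv2.minAreaRect(vial)
    i=1+np.argmax(stt[1:,4]); bc=cen[i]
    bx=cv2.boxPoints(((cx,cy),(w,h),a)); e=max([(bx[1]-bx[0]),(bx[2]-bx[1])],key=np.linalg.norm); L=np.linalg.norm(e);e=e/L
    print(n,"vial c",(cx/8+x0-.44,cy/8+y0-.44),"len px",L/8,"bubble",bc/8+[x0-.44,y0-.44],"offset px along",np.dot(bc-[cx,cy],e)/8*np.sign(e[0]),"yellow len",np.ptp(np.argwhere(m)[:,::-1]@e)/8)
meas("scene",(155,175,215,220))
meas("top",(305,135,365,175))
E
python3 bub.py 10
```

```text
t 22.48 tcp [601.3 -88.   92.6] rpy [-1.7977e+02 -9.0000e-02 -1.1566e+02] F [ 2.  -4.9  8.6] M [-0.99 -0.6   0.23] w 14.9 j [-19.  35.  76.  -0.  69.  96.]
scene vial c (183.5100389099121, 194.5673642730713) len px 17.007576 bubble [182.61465587 193.73763158] offset px along -1.0931222700137095 yellow len 42.148596547544
top vial c (324.4570603942871, 154.37262016296387) len px 27.974733 bubble [330.01731281 154.18683695] offset px along 5.562205839078891 yellow len 44.777221055701375
```

View pics/scene_10.png

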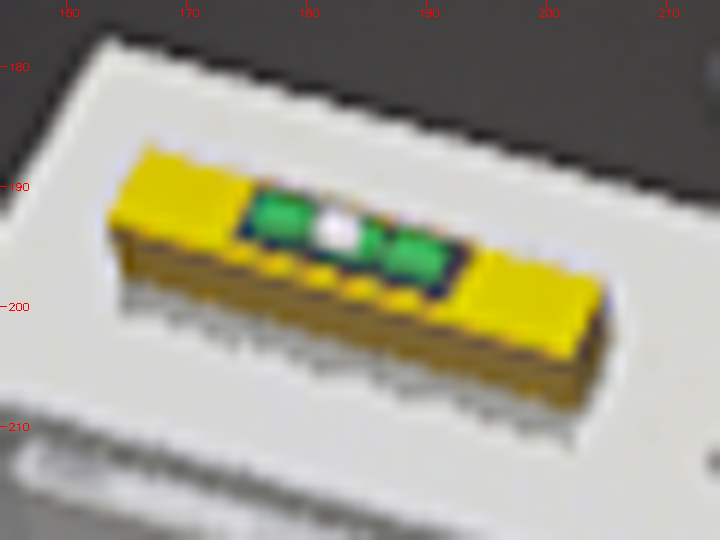

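View pics/top_10.png

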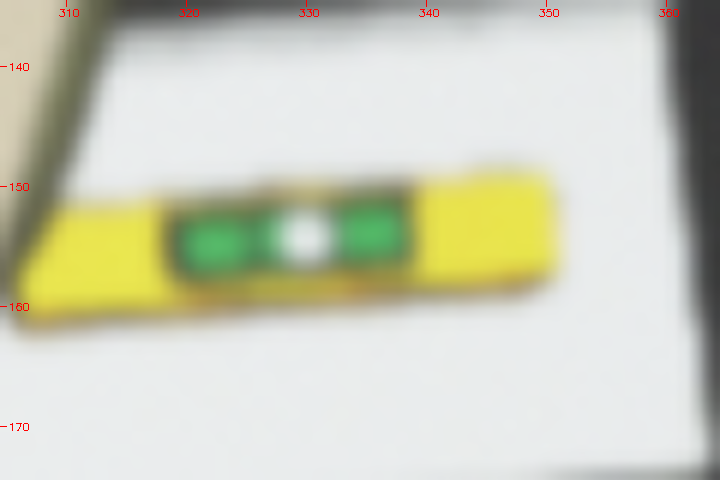

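Request:
jog_arm:
  deltas:
    - [0,0,0,-0.5,0,0,4]
    - [0,0,0,-0.8,0,0,4]
    - [0,0,0,-0.8,0,0,4]
    - [0,0,0,0,0,0,0]
    - [0,0,0,0,0,0,0]
    - [0,0,0,0,0,0,0]
    - [0,0,0,0,0,0,0]
    - [0,0,0,0,0,0,0]
    - [0,0,0,0,0,0,0]
    - [0,0,0,0,0,0,0]
    - [0,0,0,0,0,0,0]
    - [0,0,0,0,0,0,0]

```text
t: 24.58
tcp_pos: [601.5, -88.3, 94.8]
orientation: [-179.7, -0.1, -127.7]
contact_force: [2.4, -5.9, 8.2]
grip_width: 15.3
```

```bash
cat >> bub.py <<'E'
# profile along level axis in scene and top
def prof(n,a,b,N=8):
    im=np.mean([vision.grab_frame(n).astype(float) for _ in range(N)],0).astype(np.float32)
    np.save(f"pics/{n}_{tag}.npy",im)
    a=np.array(a,float);b=np.array(b,float);e=(b-a)/np.linalg.norm(b-a);p=np.array([-e[1],e[0]])
    s=np.arange(0,np.linalg.norm(b-a),.5)
    pts=np.array([[a+e*q+p*w for q in s] for w in np.linspace(-.7,.7,5)],np.float32)
    v=cv2.remap(im,pts[...,0],pts[...,1],cv2.INTER_CUBIC).mean(0)
    print(n,"dx/ds",e[0])
    for q,c in zip(s,v): print(round(a[0]+e[0]*q,2),c.round(0).astype(int))
prof("scene",(173.5,191.5),(195,197.6))
prof("top",(316,154.9),(341,153.6))
E
python3 bub.py 11
```

```text
t 24.57 tcp [601.5 -88.3  94.8] rpy [-1.7971e+02 -6.0000e-02 -1.2767e+02] F [ 2.4 -5.9  8.2] M [-1.23 -0.67  0.22] w 15.3 j [-19.  34.  76.  -0.  69. 108.]
scene vial c (183.3138356781006, 194.26834732055664) len px 16.977345 bubble [183.04940397 193.69493377] offset px along -0.41344592990787504 yellow len 42.0815641656518
top vial c (324.574892578125, 154.2011247253418) len px 27.985352 bubble [329.50592426 154.07588575] offset px along 4.931865237796972 yellow len 44.769284139503725
scene dx/ds 0.9620288662522882
173.5 [226 205  -6]
173.98 [221 197  -1]
174.46 [183 163  33]
174.94 [119 125  73]
175.42 [ 65 125  96]
175.91 [ 50 155  97]
176.39 [ 52 175  97]
176.87 [ 60 176  95]
177.35 [ 64 176  95]
177.83 [ 65 175  95]
178.31 [ 66 177  96]
178.79 [ 64 176  95]
179.27 [ 58 166  87]
179.75 [ 50 150  75]
180.23 [ 70 140  87]
180.72 [110 152 121]
181.2 [160 182 167]
181.68 [198 208 203]
182.16 [221 219 225]
182.64 [224 218 226]
183.12 [223 218 225]
183.6 [225 219 227]
184.08 [200 210 207]
184.56 [151 195 166]
185.04 [ 92 171 114]
185.53 [ 64 148  85]
186.01 [ 60 134  78]
186.49 [ 63 14
[... 747 characters left out ...]
76 101]
324.99 [ 84 170 100]
325.49 [ 84 162  98]
325.99 [ 92 160 103]
326.49 [110 168 119]
326.99 [136 183 144]
327.48 [166 200 173]
327.98 [192 215 198]
328.48 [211 224 215]
328.98 [219 226 222]
329.48 [224 228 227]
329.98 [220 227 223]
330.48 [213 224 218]
330.98 [197 216 203]
331.48 [172 201 179]
331.98 [144 183 152]
332.48 [115 167 125]
332.98 [ 96 159 108]
333.48 [ 84 160  98]
333.98 [ 83 168  99]
334.48 [ 81 174  99]
334.97 [ 82 178 101]
335.47 [ 83 181 102]
335.97 [ 83 180 102]
336.47 [ 82 179 102]
336.97 [ 83 174 100]
337.47 [ 84 163  97]
337.97 [ 94 154  93]
338.47 [117 152  88]
338.97 [147 161  84]
339.47 [181 181  80]
339.97 [208 203  78]
340.47 [225 218  77]
340.97 [229 224  78]
```

View pics/scene_11.png

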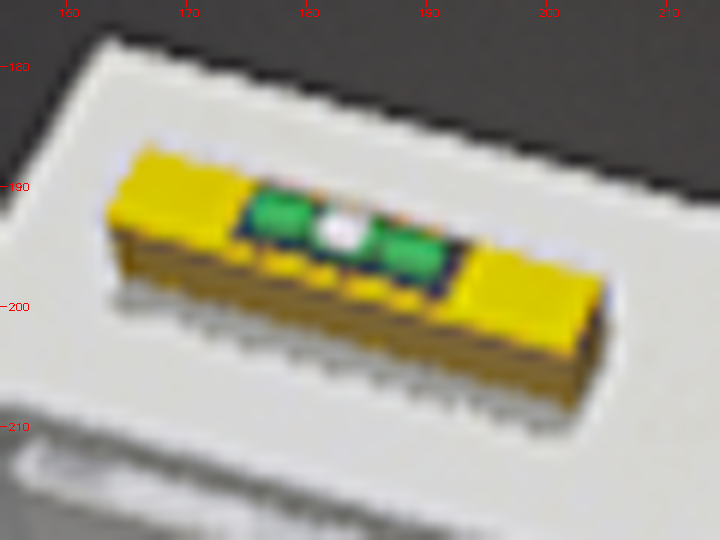

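View pics/top_11.png

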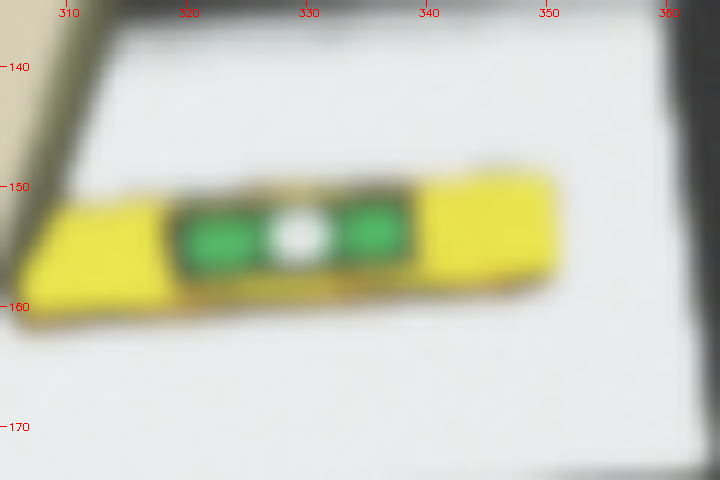

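Request:
jog_arm:
  deltas:
    - [0,0,0,-0.8,0,0,4]
    - [0,0,0,1,0,0,0]
    - [0,0,0,1,0,0,0]
    - [0,0,0,0.5,0,0,0]
    - [0,0,0,0,0,0,0]
    - [0,0,0,0,0,0,0]
    - [0,0,0,0,0,0,0]
    - [0,0,0,0,0,0,0]
    - [0,0,0,0,0,0,0]
    - [0,0,0,0,0,0,0]
    - [0,0,0,0,0,0,0]
    - [0,0,0,0,0,0,0]
  squeeze: 80

```text
t: 27.48
tcp_pos: [601.7, -88.3, 93.6]
orientation: [-179.7, -0.0, -131.7]
contact_force: [1.0, -5.2, 11.4]
grip_width: 14.1
```

```bash
python3 bub.py 12 | awk '/t |scene|top|^17[4-9]|^18|^19[0-2]|^32[0-9]|^33/'; python3 - <<'E'
from h import *
crop(vision.grab_frame("wrist"),0,0,512,384,1.5,"pics/w12.png")
E
```

```text
t 27.48 tcp [601.7 -88.3  93.6] rpy [-1.7966e+02 -1.0000e-02 -1.3167e+02] F [ 1.  -5.2 11.4] M [-1.21 -0.59  0.24] w 14.1 j [-19.  35.  76.  -0.  69. 112.]
scene vial c (183.3949895477295, 194.53352600097656) len px 17.007572 bubble [182.78604302 193.79207301] offset px along -0.7934154284341968 yellow len 42.268518164753914
top vial c (324.61318450927735, 154.3363900756836) len px 27.896152 bubble [329.81502426 154.12938669] offset px along 5.200190521236363 yellow len 44.7332997713238
scene dx/ds 0.9620288662522882
174.46 [203 178  26]
174.94 [157 150  63]
175.42 [ 91 141  91]
175.91 [ 51 157  98]
176.39 [ 46 173  99]
176.87 [ 58 176  95]
177.35 [ 63 177  96]
177.83 [ 63 177  96]
178.31 [ 64 178  96]
178.79 [ 62 175  93]
179.27 [ 58 166  87]
179.75 [ 58 152  81]
180.23 [ 87 149 102]
180.72 [131 163 141]
181.2 [180 190 185]
181.68 [212 213 214]
182.16 [230 222 230]
182.64 [230 222 229]
183.12 [225 220 226]
183.6 [227 219 229]
184.08 [199 207 205]
184.56 [139 186 153]
185.04 [ 74 162  96]
185.53 [ 55 145  77]
186.01 [ 62 132  79]
186.49 [ 65 132  80]
186.97 [ 65 149  84]
187.45 [ 66 
[... 401 characters left out ...]
81 102]
323.99 [ 86 179 102]
324.49 [ 85 174 101]
324.99 [ 83 167  99]
325.49 [ 82 160  97]
325.99 [ 87 158  99]
326.49 [ 97 164 109]
326.99 [116 176 126]
327.48 [140 190 150]
327.98 [166 203 174]
328.48 [192 215 198]
328.98 [208 222 213]
329.48 [219 227 223]
329.98 [218 226 222]
330.48 [215 224 219]
330.98 [201 217 207]
331.48 [180 203 187]
331.98 [153 187 162]
332.48 [126 175 136]
332.98 [104 170 117]
333.48 [ 90 170 105]
333.98 [ 86 174 103]
334.48 [ 82 178 101]
334.97 [ 83 180 102]
335.47 [ 83 182 102]
335.97 [ 83 181 102]
336.47 [ 83 179 102]
336.97 [ 84 174 101]
337.47 [ 86 164  98]
337.97 [ 97 156  93]
338.47 [120 155  88]
338.97 [150 163  83]
339.47 [184 184  80]
339.97 [210 206  79]
```

View pics/w12.png

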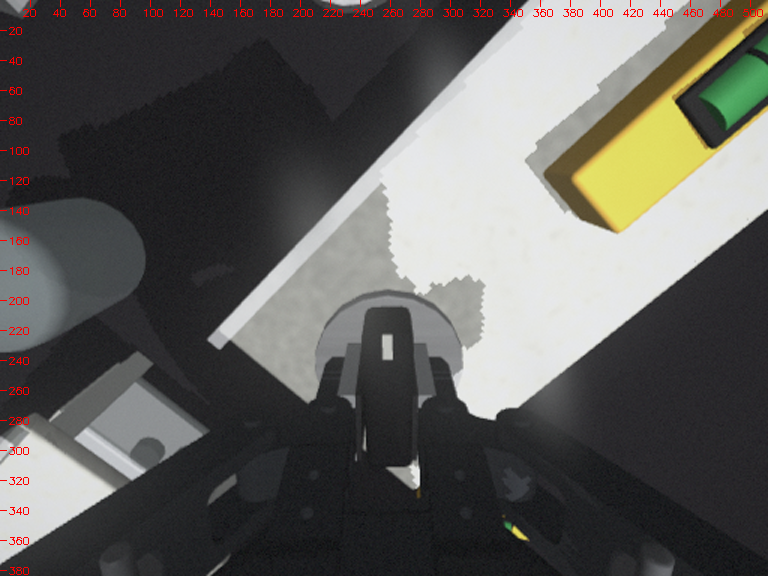

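View pics/scene_12.png

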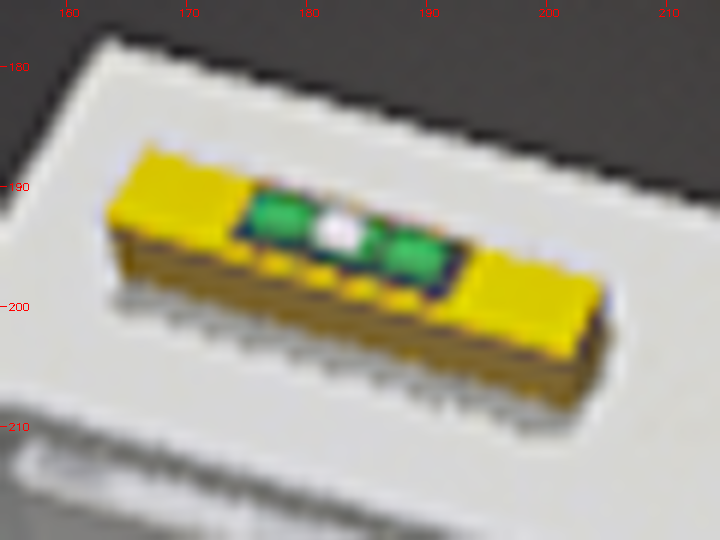

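Request:
jog_arm:
  deltas:
    - [0,0,0,1,0,0,0]
    - [0,0,0,1,0,0,0]
    - [0,0,0,0,0,0,0]
    - [0,0,0,0,0,0,0]

```text
t: 29.42
tcp_pos: [601.8, -88.1, 92.0]
orientation: [-179.6, 0.0, -131.7]
contact_force: [0.2, -4.9, 14.1]
grip_width: 14.7
```

Request:
jog_arm:
  deltas:
    - [0,0,0,1,0,0,0]
    - [0,0,0,1,0,0,0]
    - [0,0,0,0,0,0,0]
    - [0,0,0,0,0,0,0]

```text
t: 29.92
tcp_pos: [602.0, -88.0, 90.4]
orientation: [-179.6, 0.0, -131.7]
contact_force: [0.1, -2.4, 16.0]
grip_width: 14.2
```

Request:
jog_arm:
  deltas:
    - [0,0,0,1,0,0,0]
    - [0,0,0,1,0,0,0]
    - [0,0,0,0,0,0,0]
    - [0,0,0,0,0,0,0]
    - [0,0,0,0,0,0,0]
    - [0,0,0,0,0,0,0]
    - [0,0,0,0,0,0,0]

```text
t: 30.8
tcp_pos: [602.5, -88.0, 88.8]
orientation: [-179.5, 0.1, -131.6]
contact_force: [1.8, -2.4, 19.0]
grip_width: 14.2
```

```bash
python3 bub.py 13 | awk '/t |^17[4-9]|^18|^19[0-2]|^32[0-9]|^33/'
```

```text
t 30.8 tcp [602.5 -88.   88.8] rpy [-1.7953e+02  6.0000e-02 -1.3161e+02] F [ 1.8 -2.4 19. ] M [-1.15 -0.5   0.37] w 14.2 j [-19.  35.  77.  -0.  68. 112.]
scene vial c (183.68772750854492, 194.84140449523926) len px 17.174158 bubble [181.80132853 193.78120419] offset px along -2.116190836658289 yellow len 42.0375684723258
top vial c (324.06, 154.435) len px 28.0 bubble [330.84482891 154.06331704] offset px along 6.784828910614525 yellow len 44.875
174.46 [225 198   4]
174.94 [206 182  27]
175.42 [146 157  64]
175.91 [ 79 145  89]
176.39 [ 47 158 100]
176.87 [ 54 177  98]
177.35 [ 60 183  98]
177.83 [ 60 179  95]
178.31 [ 56 177  90]
178.79 [ 53 175  86]
179.27 [ 81 179 107]
179.75 [126 186 141]
180.23 [180 201 187]
180.72 [215 216 218]
181.2 [235 226 237]
181.68 [235 228 237]
182.16 [230 224 233]
182.64 [231 221 234]
183.12 [205 208 211]
183.6 [150 188 162]
184.08 [ 80 172 104]
184.56 [ 52 176  87]
185.04 [ 52 179  89]
185.53 [ 57 175  91]
186.01 [ 62 160  88]
186.49 [ 67 136  84]
186.97 [ 72 128  84]
187.45 [ 70 149  91]
187.93 [ 64 177  98]
188.41 [ 60 184  99]
188.89 [ 60 177  95]
[... 301 characters left out ...]
75 101]
323.99 [ 85 169  99]
324.49 [ 83 161  97]
324.99 [ 82 157  95]
325.49 [ 82 160  95]
325.99 [ 83 167  98]
326.49 [ 84 174 100]
326.99 [ 90 180 106]
327.48 [ 98 184 114]
327.98 [113 189 128]
328.48 [137 197 150]
328.98 [164 207 174]
329.48 [190 217 198]
329.98 [208 224 214]
330.48 [219 228 225]
330.98 [219 227 224]
331.48 [216 225 221]
331.98 [202 219 209]
332.48 [180 210 189]
332.98 [154 201 165]
333.48 [127 192 141]
333.98 [107 187 123]
334.48 [ 92 183 110]
334.97 [ 86 182 105]
335.47 [ 82 181 102]
335.97 [ 83 179 102]
336.47 [ 82 174 100]
336.97 [ 85 166  97]
337.47 [ 94 153  91]
337.97 [111 147  85]
338.47 [137 152  79]
338.97 [167 169  76]
339.47 [197 191  75]
339.97 [217 211  76]
```

View pics/scene_13.png

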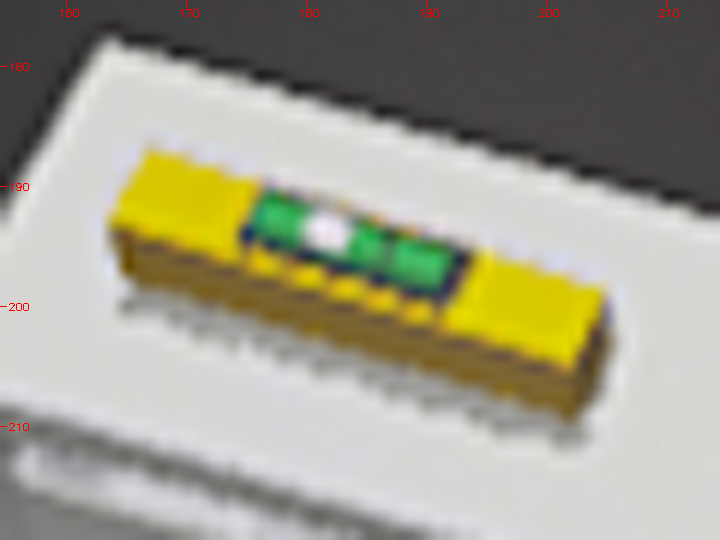

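```bash
python3 - <<'E'
from h import *
st()
crop(vision.grab_frame("wrist"),0,0,512,384,1.5,"pics/w13.png")
crop(vision.grab_frame("scene"),140,165,270,245,6,"pics/s13.png")
E
```

```text
t 32.2 tcp [602.5 -88.1  88.9] rpy [-1.7952e+02  6.0000e-02 -1.3161e+02] F [ 1.1 -2.6 19.5] M [-1.23 -0.39  0.45] w 14.5 j [-19.  35.  77.  -0.  68. 112.]
```

View pics/w13.png

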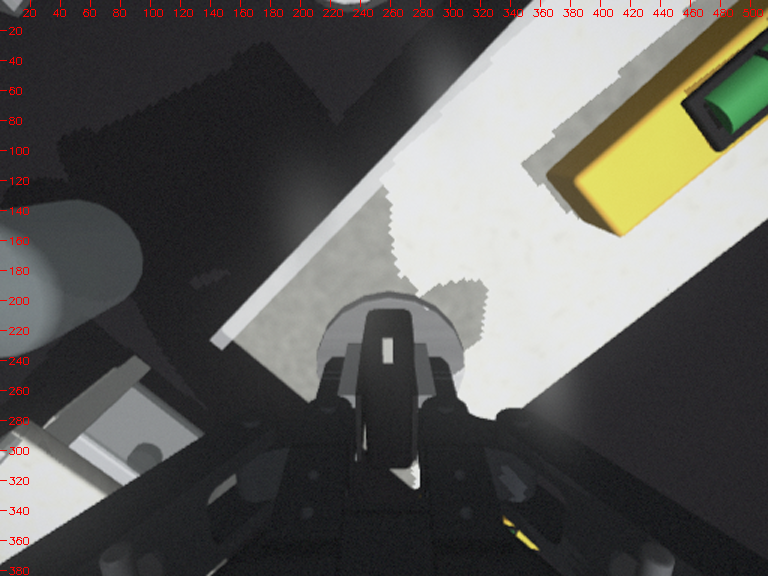

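View pics/s13.png

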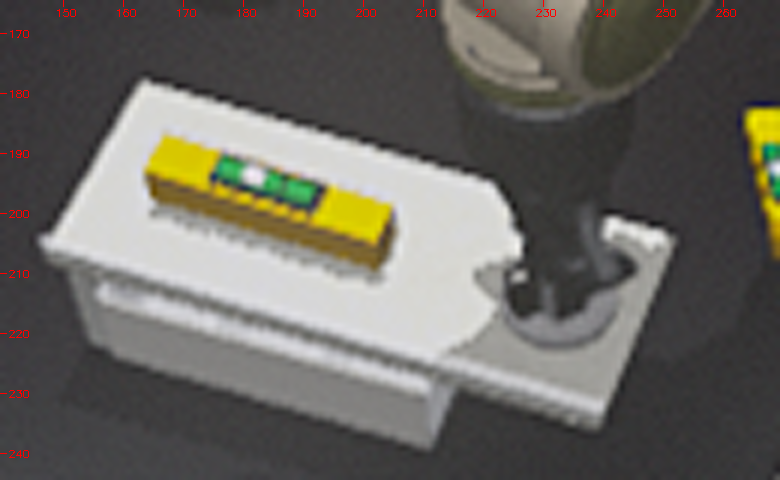

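Request:
jog_arm:
  deltas:
    - [0,0,0,-1,0,0,0]
    - [0,0,0,-1,0,0,0]
    - [0,0,0,-1,0,0,0]
    - [0,0,0,-1,0,0,0]
    - [0,0,0,0,0,0,0]
    - [0,0,0,0,0,0,0]
    - [0,0,0,0,0,0,0]
    - [0,0,0,0,0,0,0]
    - [0,0,0,0,0,0,0]

```text
t: 33.42
tcp_pos: [602.1, -88.2, 92.1]
orientation: [-179.6, 0.0, -131.6]
contact_force: [1.9, -4.6, 14.3]
grip_width: 14.5
```

```bash
cat > b2.py <<'E'
from h import *
import sys
tag=sys.argv[1]; st()
def prof(n,a,b,N=4):
    im=np.mean([vision.grab_frame(n).astype(float) for _ in range(N)],0).astype(np.float32)
    np.save(f"pics/{n}_{tag}.npy",im)
    return an(im,a,b,n)
def an(im,a,b,n):
    a=np.array(a,float);b=np.array(b,float);e=(b-a)/np.linalg.norm(b-a);p=np.array([-e[1],e[0]])
    s=np.arange(0,np.linalg.norm(b-a),.1)
    pts=np.array([[a+e*q+p*w for q in s] for w in np.linspace(-.7,.7,5)],np.float32)
    v=cv2.remap(im,pts[...,0],pts[...,1],cv2.INTER_CUBIC).mean(0)
    x=a[0]+e[0]*s; r,g,bb=v.T
    W=np.where((r>145)&(bb>145))[0]; 
    # green outer ends: g-r crosses 60
    G=np.where(g-r>60)[0]
    # local minima of g (lines) within vial
    gm=[(round(x[i],2),int(g[i])) for i in range(3,len(x)-3) if g[i]==g[max(0,i-8):i+9].min() and G[0]<i<G[-1]]
    print(n,"bubble",x[W[0]].round(2),x[W[-1]].round(2),"c",((x[W[0]]+x[W[-1]])/2).round(2),"green",x[G[0]].round(2),x[G[-1]].round(2),"c",((x[G[0]]+x[G[-1]])/2).round(2),"lines",gm)
if __name__=="__main__":
    if tag!="old":
        prof("scene",(173.5,191.5),(195,197.6)); prof("top",(316,154.9),(341,153.6))
    else:
        for t in (11,12,13):
            an(np.load(f"pics/scene_{t}.npy"),(173.5,191.5),(195,197.6),"scene"); an(np.load(f"pics/top_{t}.npy"),(316,154.9),(341,153.6),"top")
E
python3 b2.py 14; python3 b2.py old
```

```text
t 33.42 tcp [602.1 -88.2  92.1] rpy [-1.7959e+02  2.0000e-02 -1.3162e+02] F [ 1.9 -4.6 14.3] M [-1.18 -0.65  0.5 ] w 14.5 j [-19.  35.  76.  -0.  68. 112.]
scene bubble 180.43 184.18 c 182.3 green 175.81 191.59 c 183.7 lines [(np.float64(179.95), 157), (np.float64(186.58), 138), (np.float64(189.08), 179)]
top bubble 327.88 332.18 c 330.03 green 319.99 337.67 c 328.83 lines [(np.float64(325.59), 153), (np.float64(333.08), 163)]
t 33.83 tcp [602.1 -88.3  92.1] rpy [-1.7958e+02  2.0000e-02 -1.3162e+02] F [ 1.7 -4.9 13.3] M [-1.21 -0.66  0.49] w 14.9 j [-19.  35.  76.  -0.  68. 112.]
scene bubble 181.1 184.56 c 182.83 green 175.42 191.2 c 183.31 lines [(np.float64(177.83), 175), (np.float64(180.23), 140), (np.float64(182.93), 217), (np.float64(186.01), 134)]
top bubble 327.18 331.88 c 329.53 green 320.29 337.97 c 329.13 lines [(np.float64(325.79), 159), (np.float64(333.18), 157)]
scene bubble 180.91 184.47 c 182.69 green 175.52 191.3 c 183.41 lines [(np.float64(180.14), 148), (np.float64(186.29), 129), (np.float64(188.89), 180)]
top bubble 327.68 332.08 c 329.88 green 320.19 337.87 c 329.03 lines [(np.float64(325.89), 157), (np.float64(333.18), 168)]
scene bubble 179.95 183.6 c 181.77 green 175.91 191.78 c 183.84 lines [(np.float64(178.79), 175), (np.float64(184.18), 170), (np.float64(186.87), 126), (np.float64(189.08), 176)]
top bubble 328.68 333.08 c 330.88 green 319.7 337.37 c 328.53 lines [(np.float64(325.09), 156)]
```

```bash
python3 - <<'E'
from h import *
for n,patches in {"scene":[(142,172,172,212),(150,208,215,235),(158,215,180,232),(195,222,222,242),(238,198,258,240),(300,215,340,285)],"top":[(345,125,372,180),(300,172,350,186)]}.items():
    a=np.load(f"pics/{n}_11.npy").mean(2);b=np.load(f"pics/{n}_13.npy").mean(2)
    for x0,y0,x1,y1 in patches:
        A=a[y0:y1,x0:x1].astype(np.float64);B=b[y0:y1,x0:x1].astype(np.float64)
        print(n,(x0,y0,x1,y1),cv2.phaseCorrelate(A,B,cv2.createHanningWindow((x1-x0,y1-y0),cv2.CV_64F)), "absdiff",np.abs(A-B).mean().round(1))
E
```

```text
scene (142, 172, 172, 212) ((-0.08229910124749118, -0.08226580110073911), 1.0209824730669892) absdiff 0.6
scene (150, 208, 215, 235) ((0.5069453363354626, 1.2072431749679637), 0.9942369165777376) absdiff 4.8
scene (158, 215, 180, 232) ((-0.03628051601897653, 0.12219809098632162), 1.061467454803546) absdiff 1.8
scene (195, 222, 222, 242) ((0.33096143746291595, 0.022114412314866883), 0.9933957162901123) absdiff 2.3
scene (238, 198, 258, 240) ((-0.5352947129313694, 2.0641037797217052), 0.9567737636520416) absdiff 13.1
scene (300, 215, 340, 285) ((0.014146998840992353, 0.701292979894717), 0.9004031249214206) absdiff 1.1
top (345, 125, 372, 180) ((0.47221508907540155, 0.17677276136388187), 0.8810017818191567) absdiff 1.0
top (300, 172, 350, 186) ((-0.1373345791679661, 0.38590632221326526), 0.9734668296207133) absdiff 1.0
```

Request:
jog_arm:
  deltas:
    - [0,0,0,-1,0,0,4]
    - [0,0,0,-1,0,0,4]
    - [0,0,0,-1,0,0,0]
    - [0,0,0,-1,0,0,0]
    - [0,0,0,0,0,0,0]
    - [0,0,0,0,0,0,0]
    - [0,0,0,0,0,0,0]
    - [0,0,0,0,0,0,0]
    - [0,0,0,0,0,0,0]
    - [0,0,0,0,0,0,0]
    - [0,0,0,0,0,0,0]
    - [0,0,0,0,0,0,0]

```text
t: 35.33
tcp_pos: [603.8, -88.6, 96.1]
orientation: [-179.4, 0.2, -139.4]
contact_force: [8.6, -6.4, 9.2]
grip_width: 14.4
```

```bash
python3 b2.py 15;  python3 - <<'E'
from h import *
crop(np.clip(np.load("pics/scene_15.npy"),0,255).astype(np.uint8),155,175,215,220,12,"pics/s15.png")
crop(vision.grab_frame("wrist"),0,0,512,384,1.5,"pics/w15.png")
E
```

```text
t 35.33 tcp [603.8 -88.6  96.1] rpy [-179.37    0.18 -139.41] F [ 8.6 -6.4  9.2] M [-1.24 -2.    2.44] w 14.4 j [-19.  34.  76.  -0.  69. 120.]
scene bubble 181.29 184.85 c 183.07 green 175.42 191.11 c 183.26 lines [(np.float64(179.95), 125), (np.float64(186.01), 141), (np.float64(188.7), 179)]
top bubble 326.99 331.48 c 329.23 green 320.49 338.17 c 329.33 lines [(np.float64(325.89), 153), (np.float64(333.18), 160)]
```

View pics/s15.png

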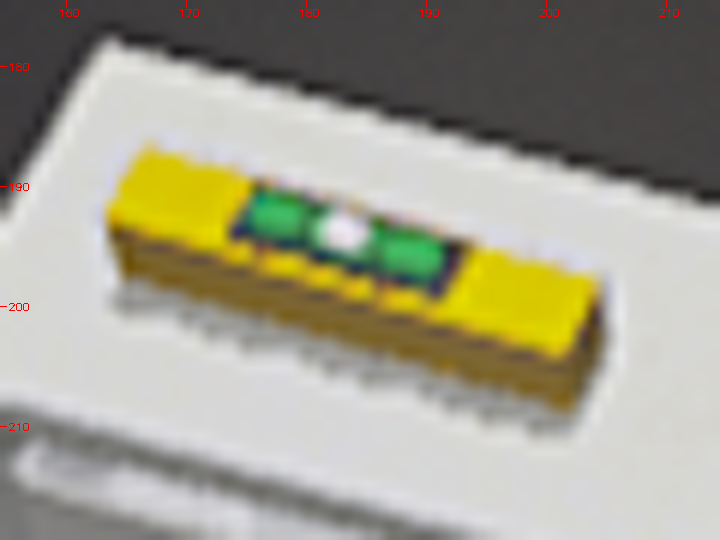

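View pics/w15.png

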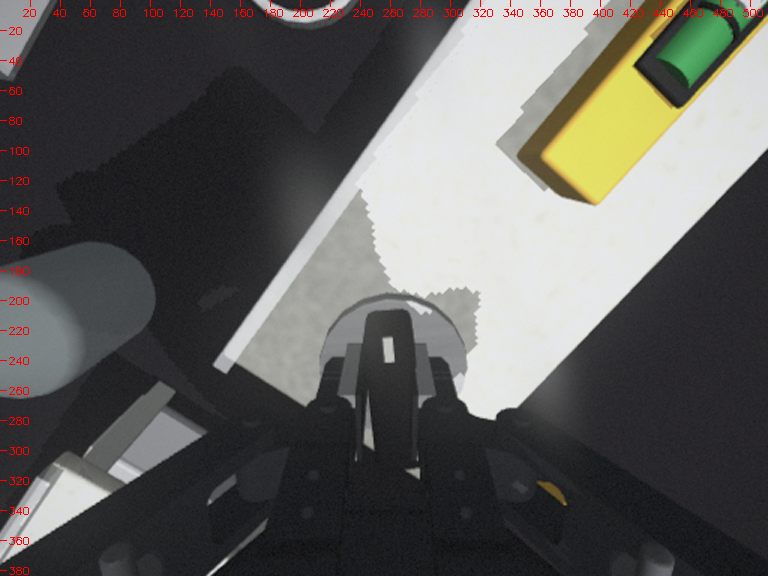

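Request:
jog_arm:
  deltas:
    - [0,0,0,0,0,0,-1.5]
    - [0,0,0,0,0,0,-1]
    - [0,0,0,0,0,0,0]
    - [0,0,0,0,0,0,0]
    - [0,0,0,0,0,0,0]
    - [0,0,0,0,0,0,0]
    - [0,0,0,0,0,0,0]
    - [0,0,0,0,0,0,0]
    - [0,0,0,0,0,0,0]
    - [0,0,0,0,0,0,0]
    - [0,0,0,0,0,0,0]
    - [0,0,0,0,0,0,0]

```text
t: 37.28
tcp_pos: [602.9, -88.6, 95.8]
orientation: [-179.5, 0.1, -137.0]
contact_force: [7.2, -6.8, 8.5]
grip_width: 14.4
```

```bash
python3 b2.py 16
```

```text
t 37.27 tcp [602.9 -88.6  95.8] rpy [-1.7948e+02  9.0000e-02 -1.3701e+02] F [ 7.2 -6.8  8.5] M [-1.22 -1.49  1.61] w 14.4 j [-19.  34.  76.  -0.  69. 118.]
scene bubble 181.39 184.76 c 183.07 green 175.42 191.2 c 183.31 lines [(np.float64(180.04), 125), (np.float64(186.01), 140)]
top bubble 327.09 331.68 c 329.38 green 320.39 338.17 c 329.28 lines [(np.float64(325.89), 154), (np.float64(333.18), 159)]
```

Request:
jog_arm:
  deltas:
    - [0,0,0,0,0,0,-1]
    - [0,0,0,0,0,0,-1]
    - [0,0,0,0,0,0,0]
    - [0,0,0,0,0,0,0]
    - [0,0,0,0,0,0,0]
    - [0,0,0,0,0,0,0]
    - [0,0,0,0,0,0,0]
    - [0,0,0,0,0,0,0]
    - [0,0,0,0,0,0,0]
    - [0,0,0,0,0,0,0]
    - [0,0,0,0,0,0,0]
    - [0,0,0,0,0,0,0]

```text
t: 39.17
tcp_pos: [602.3, -88.6, 95.5]
orientation: [-179.6, 0.0, -135.1]
contact_force: [4.8, -6.8, 9.4]
grip_width: 14.7
```

```bash
python3 b2.py 17; python3 - <<'E'
from h import *
crop(np.clip(np.load("pics/scene_17.npy"),0,255).astype(np.uint8),140,165,270,245,6,"pics/s17.png")
crop(vision.grab_frame("wrist"),0,0,512,384,1.5,"pics/w17.png")
E
```

```text
t 39.17 tcp [602.3 -88.6  95.5] rpy [-1.7957e+02  3.0000e-02 -1.3508e+02] F [ 4.8 -6.8  9.4] M [-1.29 -1.03  1.  ] w 14.7 j [-19.  34.  76.  -0.  69. 116.]
scene bubble 181.39 184.66 c 183.02 green 175.42 191.2 c 183.31 lines [(np.float64(180.14), 135), (np.float64(186.01), 139)]
top bubble 327.09 331.68 c 329.38 green 320.39 338.17 c 329.28 lines [(np.float64(325.89), 152), (np.float64(333.18), 159)]
```

View pics/s17.png

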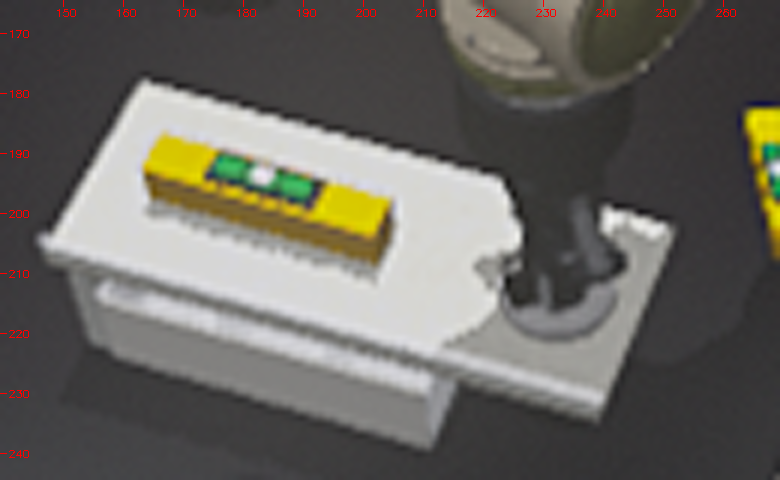

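View pics/w17.png

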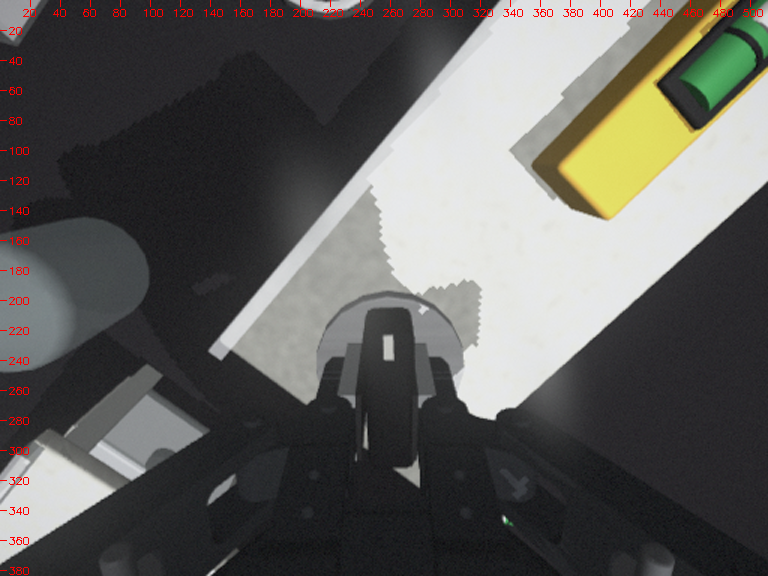

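```bash
python3 -c "
from cell import finish_job
print(finish_job())"
```

```text
the job is handed in; nothing more can be done
None
```

I laid the 120 mm level lengthwise on the right-hand shelf, the one that sagged by about 0.05 rad. I pressed it down with about 21 N, let go, gripped the knob, pushed it down and turned it clockwise until the bubble was centred. I handed in at about 39 s, still holding the knob.

**Bubble:** the scene and top cameras both put it within about 0.5 mm of the middle, and it stayed there over the last two looks.

**Push on the knob:** the force reading was about 9.4 N downward. I took "fully down" from that force; I had no direct reading of the springy lift.

**Checks that disagreed:**
- **Springy foot end:** it kept sinking elastically under push, by about 0.65 mm per N, instead of stopping firmly. The bubble is therefore centred for this particular push; a harder or softer push would move it.
- **Turn larger than stated:** the knob turned about 85 to 90°, more than the stated 1.35 rad (77°). The turning moment then rose sharply, as if at an end stop. I backed off about 4.5°; about 1 N m of twist and 8 N of sideways force remained.

**Surroundings:** I never moved the gripper near the other shelf or the stock. In the last pictures the level was still where I had laid it, but I took no separate final picture of the stock.

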